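# Load the purge filter and crack the fuming chamber's stuck lid

### The job

The fingerprint fuming chamber has to be aired: load its filter well by setting in, square and in this order, the carbon cartridge, the spacer ring and the knobbed cover (knob up), each let down into place and not dropped. Then take the lid by its handle, pull it free of its sticky gasket without letting it fly open, and finish still holding the handle with the lid just slightly open and still, its front edge about 40 mm up. Leave everything else on the table where it is.

Things in the scene. Friction and masses are not known exactly. Their poses are not given: they have to be found in the camera images.
- well (a point): Centre of the floor of the round filter well on the grey purge unit at the chamber's right side. Aluminium collar, 60 mm inner diameter, wall 5.5 mm, straight 52 mm up, then flaring 6 mm (rim at 58 mm). Open at +x and -x of this frame down to the floor, gaps 40 mm wide for the fingers. z up; y points to the chamber, its side 82 mm away, 125 mm above this floor; lid and well turn together.
- cartridge_mid (a point): Centre of the carbon cartridge: plain grey plastic drum, black bed under steel slats on top, diameter 56 mm, height 34 mm, about 110 g (75 to 155), standing on the table; this point is 17 mm above its underside. z is its axis.
- spacer_mid (a point): Centre of the spacer: open aluminium ring, outer diameter 56 mm, inner 40 mm, height 14 mm, 50 g, lying flat on the table; this point is 7 mm above its underside. z is its axis.
- cover_knob (a point): Centre of the knob of the cover: perforated steel disc, diameter 56 mm, 6 mm thick, with a round black knob of 17 mm diameter, 24 mm high, on its middle (90 g in all), lying knob up. This point is on the axis, 18 mm above the underside; the knob spans 6 to 30 mm above it. z is its axis.
- lid (a joint): Lid angle, rad: 0 closed, grows as the front edge rises; front gap about 260 mm x angle. Grey frame, clear pane, 268 x 280 x 12 mm, about 0.55 kg. The gasket under the front edge sticks: the pull at the handle peaks at about 16 N within the first 2 mm and is gone after 7 mm (0.03 rad); then only the lid's weight, 2 to 4 N at the handle. Let go, it falls back. Turns to 1.4.
- lid_handle (a point): Middle of the lid's handle: level round black bar, 12 mm thick, 110 mm long, along this frame's y (parallel to the hinge), on a post at each end, 40 mm above the lid's top, near its front edge. Moves with the lid; closed, z is up and x points level from the handle to the hinge (away from the robot). The bar lies 240 mm before the hinge line and 52 mm above it.
- lid_hinge (a point): Middle of the lid's hinge line along the chamber's far rim, 153 mm above the table; the hinge axis is this frame's y.
- label_roll: A bystander: roll of blank paper labels, a ring of 80 mm outer diameter, 25 mm high; origin at the centre of its underside.
- marker: A bystander: black and white marker pen, 125 x 13 x 13 mm, lying along its x; origin at the middle of its underside.
- powder_jar: A bystander: glass jar of 60 mm diameter, 68 mm high, with a black cap; origin at the centre of its underside.
- lens: A bystander: black camera lens standing on end, 69 mm diameter, 78 mm high; origin at the centre of its underside.
- scale_bar: A bystander: white photo scale with black marks, 160 x 28 x 5 mm, lying along its x; origin at the middle of its underside.
- brush: A bystander: fingerprint brush, 160 mm long, lying along its x, bristles towards +x.
- loupe: A bystander: black loupe, 42 mm diameter, 42 mm high, standing; origin at the centre of its underside.
Things that resemble listed ones, but are neither listed nor needed, are in the scene too. What is shaped like the part that bears cartridge_mid but green is not meant.

How it is judged:
On the way, in this order (a step that is already met when the one before it is completed fails the run):
1. the cartridge sits square on the floor of the well, let go (horizontal distance between cartridge_mid and well below 0.005 m and z of cartridge_mid in the frame of well between 0.014 and 0.02 m and angle between cartridge_mid's own z axis and vertical below 0.08 rad and contact force between the fingers and cartridge below 0.1 N), for 0.2 s.
2. the spacer ring sits flat on the cartridge inside the well, let go (horizontal distance between spacer_mid and well below 0.005 m and z of spacer_mid in the frame of well between 0.038 and 0.044 m and angle between spacer_mid's own z axis and vertical below 0.08 rad and contact force between the fingers and spacer below 0.1 N), for 0.2 s.
3. the cover sits flat on the spacer inside the well, knob up, let go (horizontal distance between cover_knob and well below 0.005 m and z of cover_knob in the frame of well between 0.063 and 0.069 m and angle between cover_knob's own z axis and vertical below 0.08 rad and contact force between the fingers and cover below 0.1 N), for 0.2 s.
4. the lid has broken free of the gasket, lifted by its handle in the fingers (value of joint lid above 0.04 rad and contact force between the fingers and lid above 0.5 N), for 0.1 s.
At the end, for the whole second after the job is handed in: Cartridge, spacer and cover are stacked in the well, each within 5 mm of its axis, within 3 mm of its proper height and tilted less than 0.08 rad; the lid is held still by the fingers (at least 1 N between them, slower than 0.05 rad/s) at 0.08 to 0.26 rad, a front gap of about 21 to 68 mm (horizontal distance between each of cartridge_mid, spacer_mid, cover_knob and well below 0.005 m and z of cartridge_mid in the frame of well between 0.014 and 0.02 m and angle between each of cartridge_mid, spacer_mid, cover_knob's own z axis and vertical below 0.08 rad and z of spacer_mid in the frame of well between 0.038 and 0.044 m and z of cover_knob in the frame of well between 0.063 and 0.069 m and value of joint lid between 0.08 and 0.26 rad and velocity of joint lid between -0.05 and 0.05 rad/s and contact force between the fingers and lid above 1 N); the arm keeps its last pose, push and grip.
It fails at once if the lid is raised before the filter is complete in the well (value of joint lid above 0.02 rad and not (horizontal distance between cover_knob and well below 0.005 m and z of cover_knob in the frame of well between 0.063 and 0.069 m and angle between cover_knob's own z axis and vertical below 0.08 rad)).
It fails at once if the lid flies or is swung open beyond 0.42 rad (front gap about 110 mm) (value of joint lid above 0.42 rad).
It fails at once if a filter part is let fall into the well from more than 15 mm above its place ((horizontal distance between cartridge_mid and well below 0.03 m and z of cartridge_mid in the frame of well above 0.032 m and contact force between cartridge and anything else below 0.02 N) or (horizontal distance between spacer_mid and well below 0.03 m and z of spacer_mid in the frame of well above 0.056 m and contact force between spacer and anything else below 0.02 N) or (horizontal distance between cover_knob and well below 0.03 m and z of cover_knob in the frame of well above 0.081 m and contact force between cover and anything else below 0.02 N)).
It fails at once if one of the other things on the table is pushed more than 30 mm from where it lay (distance of any of label_roll, marker, powder_jar, lens, scale_bar, brush, loupe from where it was at the start of the episode above 0.03 m).
It also fails if it takes over 72 s, if anything falls off the work surface, if the arm or the gripper's body presses on something with over 40 N, if the wrist force passes 120 N, or if a joint passes its speed limit or range.

### The arm

A 6-joint arm with a two-finger parallel gripper is mounted at the origin on the work surface. World frame = base frame: x ahead of the robot, y to its left, z up, the work surface at z = 0. Lengths are in m, angles in rad, forces in N, time in s.
With the tool pointing down it reaches from about 0.35 to 0.85 m from the base axis. Payload 8.1 kg.
Tool frame: the origin (TCP) lies midway between the tips of the shut fingers; the grasp point (between the pads) lies 19 mm behind it; z points along the fingers, y is the line along which they close (so a half turn about z gives the same grasp; the last joint's range is limited). The gripper opens to 93 mm and grips with 3 to 60 N. Pads are 15 mm wide; open, the fingers measure 128 mm over their backs; the gripper's body (75 mm by 188 mm) begins 65 mm behind the grasp point.
Start: joints at [1.049, 0.13, 1.488, -0, 1.523, -0.085], TCP at [0.254, 0.544, 0.219] pointing down, gripper open.
Joint ranges: [-2.96, 2.96], [-0.89, 2.26], [0.02, 2.5], [-1.34, 4.48], [0, 2.73], [-2.66, 2.66]. Speed limits (rad/s): [2.39, 2.39, 2.79, 3.14, 3.14, 3.14].

### API

Orientations are given as a rotation vector (axis times angle).
In Python, from plant import read_state, read_camera, camera_model, close_job gives the robot as it stands. The module is installed in compiled form; this text tells all that it offers.
- The arm moves only by the tool carry_out, never from a script. Its argument "moves" is a list of rows, each an object of numbers: "jaw": the finger opening in m, from 0 to 0.093; "dx", "dy", "dz": the shift along the tool's x, y, z in m; "yaw": the turn about the tool's z in rad. In form: [{"jaw": .., "dx": .., "dy": .., "dz": .., "yaw": ..}, ...]. A call has 1 to 8 rows; each row shifts and turns the commanded pose from where the row before left it, along the tool's axes as they then stand; what a row does not reach is not made up. A row lasts 1/8 s, in which the tool goes at most 62.5 mm and 10.7 degrees, less where a joint would pass 70% of its speed; a pose out of reach is approached as far as the arm can. A call is refused whole if a number of a shift passes 0.0625 or a number of a turn 0.188, either way. A call with a gripper value outside its range is refused whole. The fingers move at their own pace and stop on an object; "grip_force" is the grip in N (left out, the last holds). Time passes only in rows, so rows that do not move let the fingers close. It gives the time, the measured TCP pose, the force, the opening and the grip force at its end, in the units of the state.
- read_state(): the state, without advancing time (a new reading comes with each control period).
- read_camera(name): name is "scene" or "side" or "wrist"; returns the picture (420x560x3 uint8, red, green, blue); there is no depth.
- camera_model(name): a dict with "camera_matrix" (3x3 intrinsics, pixels), "view" (4x4, takes a point from world to camera coordinates). Camera axes: x right, y up, looking along -z (the intrinsics and any distortion apply to the point x, -y, -z); pixel columns grow to the right and rows downward; lengths in m; the calibration is good to about 2 mm. The wrist camera is an equidistant fisheye: a pixel r from the principal point sees the ray r / f radians off the axis. A picture is of the moment at which its call begins: read the wrist's pose just before it. camera_model takes no time and is no camera call; for the wrist camera it gives the pose at the moment of the call.
- close_job(): hands the job in; it is judged then, once.
The state is a dict: "t": time; "q": joint angles; "dq": joint speeds; "joint_torque": joint torques, N m; "tool_pos": TCP position; "orientation": TCP orientation; "force": force on the tool from outside, world axes, zero at the start; "wrist_torque": the same for the moment, N m; "opening": finger opening in m; "gripper_force": force on a finger pad.
Only numpy, scipy, OpenCV 4.12 (cv2) and the standard library are available. Lean on these libraries where they do the work, as an engineer would, in place of code of your own. Each camera call takes 0.05 s, during which the arm holds its last target. There are 200 camera calls.

## Working session

There is one attempt and no reset: what is moved stays moved. The work goes in short steps, Python scripts to look and compute and a tool call to move; the robot and the scene stay as the last step left them, time stands still between calls to the robot, and variables do not carry over. Pictures are saved under pics/ and viewed, at most 10 in all, crops included, and the job is handed in when it is done.

Besides the shell and the picture viewer there is one more tool, called after "Emit:" as name(argument=value, ...) on one line, values as JSON. carry_out: Moves the arm, as the interface text tells. Its arguments: {"type":"object","properties":{"moves":{"type":"array","items":{"type":"object","properties":{"jaw":{"type":"number"},"dx":{"type":"number"},"dy":{"type":"number"},"dz":{"type":"number"},"yaw":{"type":"number"}}}},"grip_force":{"type":"number"}},"required":["moves"]}

```bash
mkdir -p pics; python3 - <<'E'
from plant import *
import cv2,numpy as np
for n in ["scene","side","wrist"]:
    m=camera_model(n); print(n,np.round(m["camera_matrix"],1).tolist(),np.round(m["view"],4).tolist(),[k for k in m])
    im=read_camera(n); cv2.imwrite(f"pics/{n}0.png",im[:,:,::-1])
s=read_state();print({k:np.round(v,3).tolist() for k,v in s.items()})
E
```

```text
scene [[438.2, 0.0, 287.7], [0.0, 438.2, 211.4], [0.0, 0.0, 1.0]] [[-0.7507, 0.6602, 0.0221, 0.4592], [-0.4017, -0.4828, 0.7782, 0.0534], [0.5245, 0.5753, 0.6276, -1.6016], [0.0, 0.0, 0.0, 1.0]] ['camera_matrix', 'view']
side [[409.1, 0.0, 280.9], [0.0, 409.1, 206.8], [0.0, 0.0, 1.0]] [[0.8732, -0.4872, 0.0104, -0.4896], [0.2346, 0.439, 0.8673, -0.2115], [-0.4271, -0.755, 0.4976, -0.9935], [0.0, 0.0, 0.0, 1.0]] ['camera_matrix', 'view']
wrist [[325.2, 0.0, 275.9], [0.0, 325.2, 210.3], [0.0, 0.0, 1.0]] [[0.4227, 0.9063, -0.0016, -0.5992], [-0.8692, 0.4049, -0.2838, 0.0345], [-0.2566, 0.1214, 0.9589, -0.3915], [0.0, 0.0, 0.0, 1.0]] ['camera_matrix', 'view']
{'t': 0.15, 'q': [1.049, 0.131, 1.489, 0.0, 1.523, -0.085], 'dq': [-0.0, -0.001, -0.003, -0.001, -0.001, -0.001], 'joint_torque': [0.001, -56.047, -49.234, 0.077, 0.03, -0.0], 'tool_pos': [0.254, 0.543, 0.218], 'orientation': [-0.681, -3.067, 0.002], 'force': [1.183, 0.023, 0.433], 'wrist_torque': [0.011, 0.039, -0.03], 'gripper_force': 0.0, 'opening': 0.093}
```

View pics/scene0.png

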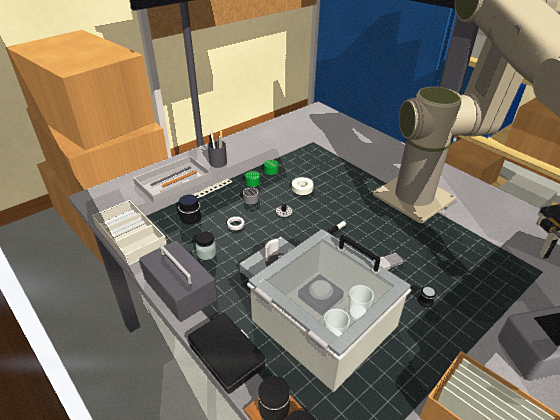

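View pics/side0.png

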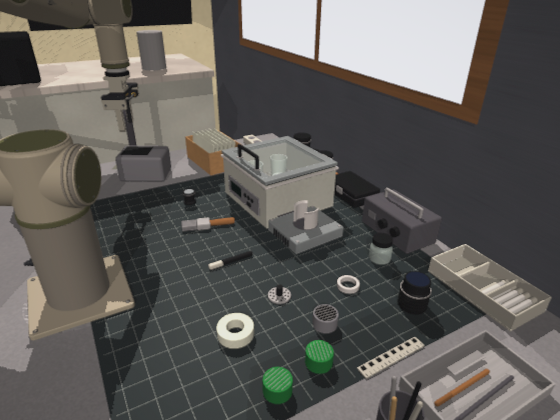

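The scene picture shows these candidates:
- **Cartridge:** grey drum at scene (250,196) / side (325,319). The green drums at scene (252,179) and (271,167) are not meant.
- **Spacer:** small aluminium ring at scene (235,224) / side (348,285). The larger, paler label roll is at scene (302,186) / side (235,330).
- **Cover:** scene (284,211) / side (279,294).
- **Well:** on the grey unit, scene about (272,250) / side (308,215).

Next I'll take close crops.

```bash
python3 - <<'E'
import cv2
a=cv2.imread("pics/scene0.png");b=cv2.imread("pics/side0.png")
cv2.imwrite("pics/c1.png",cv2.resize(a[170:320,220:420],None,fx=4,fy=4,interpolation=cv2.INTER_CUBIC))
cv2.imwrite("pics/c2.png",cv2.resize(b[135:345,205:375],None,fx=2.85,fy=2.85,interpolation=cv2.INTER_CUBIC))
E
```

```text
(no output)
```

View pics/c1.png

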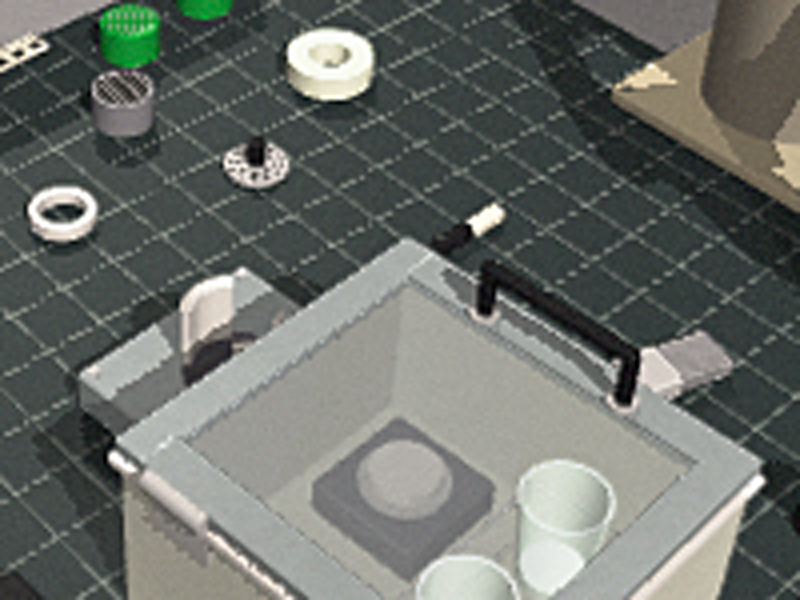

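View pics/c2.png

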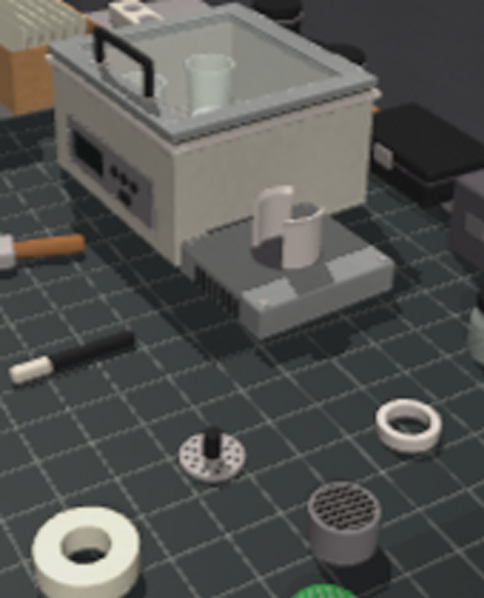

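The crops confirm the choice. In c1 the grey cartridge top is at (122,90), the spacer's top ring at (63,209) and the cover disc at (256,166). The handle bar runs from (488,268) to (634,356). c2 shows the same objects from the side.

```bash
cat > h.py <<'E'
import numpy as np
from plant import camera_model
M={n:camera_model(n) for n in("scene","side")}
def ray(n,px,m=None):
    m=m or M[n]; K=m["camera_matrix"];V=np.array(m["view"])
    x=(px[0]-K[0][2])/K[0][0];y=(px[1]-K[1][2])/K[1][1]
    if n=="wrist":
        r=np.hypot(x,y);s=np.sin(r)/max(r,1e-9);d=np.array([x*s,-y*s,-np.cos(r)])
    else: d=np.array([x,-y,-1.])
    R=V[:3,:3];return -R.T@V[:3,3],R.T@d/np.linalg.norm(d)
def atz(n,px,z,m=None):
    o,d=ray(n,px,m);return o+d*(z-o[2])/d[2]
def tri(rs):
    A=sum(np.eye(3)-np.outer(d,d) for o,d in rs);b=sum((np.eye(3)-np.outer(d,d))@o for o,d in rs);return np.linalg.solve(A,b)
def proj(n,p,m=None):
    m=m or M[n];K=m["camera_matrix"];V=np.array(m["view"]);c=V[:3,:3]@p+V[:3,3];x,y,z=c[0],-c[1],-c[2]
    if n=="wrist":
        h=np.hypot(x,y);t=np.arctan2(h,z)/max(h,1e-9);return np.array([K[0][0]*x*t+K[0][2],K[1][1]*y*t+K[1][2]])
    return np.array([K[0][0]*x/z+K[0][2],K[1][1]*y/z+K[1][2]])
E
python3 - <<'E'
from h import *
np.set_printoptions(precision=4,suppress=True)
c1=lambda u,v:(220+(u-1.5)/4,170+(v-1.5)/4)
c2=lambda u,v:(205+(u-.9)/2.85,135+(v-.9)/2.85)
for nm,a,b,z in [("cart top",(122,90),(345,507),.034),("spacer top",(63,209),(408,421),.014),("cover disc",(256,166),(212,457),.006),("knob top",(257,142),(212,433),.030),
 ("h R",(488,268),(150,65),.205),("h L",(634,356),(98,30),.205),("lid FR",(408,238),(180,138),.165),("lid FL",(762,465),(50,52),.165),("lid BR",(120,440),(377,80),.165)]:
    print(nm,tri([ray("scene",c1(*a)),ray("side",c2(*b))]),atz("scene",c1(*a),z)[:2],atz("side",c2(*b),z)[:2])
for z in (.08,.086): print("well rim side: near wall ends/far wall ends",[atz("side",c2(*p),z)[:2] for p in [(283,210),(322,208),(254,195),(293,190)]])
E
```

```text
cart top [ 0.4686 -0.3656  0.0335] [ 0.4684 -0.3645] [ 0.4689 -0.3665]
spacer top [ 0.5902 -0.2884  0.0123] [ 0.5907 -0.2861] [ 0.5896 -0.2904]
cover disc [ 0.4224 -0.2376  0.0028] [ 0.4244 -0.2343] [ 0.4211 -0.2411]
knob top [ 0.4222 -0.2373  0.0293] [ 0.4222 -0.2362] [ 0.4223 -0.2386]
h R [0.5442 0.1221 0.2044] [0.5428 0.1231] [0.5444 0.1186]
h L [0.5356 0.2345 0.206 ] [0.5328 0.2344] [0.5372 0.2344]
lid FR [0.53   0.0349 0.1622] [0.5271 0.0389] [0.5303 0.0246]
lid FL [0.5065 0.3166 0.1565] [0.5097 0.3211] [0.5005 0.2914]
lid BR [0.79   0.0554 0.1624] [0.7896 0.0587] [0.7881 0.0494]
well rim side: near wall ends/far wall ends [array([ 0.6257, -0.0216]), array([ 0.6636, -0.0371]), array([0.6154, 0.0198]), array([0.6576, 0.0096])]
well rim side: near wall ends/far wall ends [array([ 0.62  , -0.0303]), array([ 0.6575, -0.0457]), array([0.6098, 0.0107]), array([0.6516, 0.0006])]
```

Triangulation agrees with the given heights: cartridge top 33.5 mm, knob top 29 mm, handle 205 mm. Chamber yaw is about 0.08 rad. Now I'll plan the first approach.

```bash
cat >> h.py <<'E'
from plant import read_state
from scipy.spatial.transform import Rotation as R_
def pose():
    s=read_state();r=R_.from_rotvec(s["orientation"]).as_matrix()
    return np.array(s["tool_pos"]),np.arctan2(r[1,1],r[0,1]),s
def plan(tgt,ang=None,n=None,start=None):
    """rows from the measured pose to world tgt with tool-y angle ang"""
    p,a,s=pose()
    if start is not None:p,a=np.array(start[:3]),start[3]
    d=np.array(tgt)-p; da=0 if ang is None else ang-a
    n=n or int(max(np.ceil(np.linalg.norm(d)/.061),np.ceil(abs(da)/.185),1))
    rows=[]
    for i in range(n):
        w=d/n;rows.append(dict(dx=round(-np.sin(a)*w[0]+np.cos(a)*w[1],4),dy=round(np.cos(a)*w[0]+np.sin(a)*w[1],4),dz=round(-w[2],4),yaw=round(-da/n,4)));a+=da/n
    print("at",p.round(4),round(a-da,4),"F",np.round(s["force"],1),"open",round(float(s["opening"]),4),"t",round(s["t"],2))
    for i in range(0,n,8):
        print(len(rows[i:i+8]),str(rows[i:i+8]).replace("'",'"'))
E
python3 - <<'E'
from h import *
plan([.4686,-.3656,.16],.08)
E
```

```text
at [0.2536 0.5433 0.2178] 1.134 F [1.2 0.  0.4] open 0.0929 t 0.15
8 [{"dx": np.float64(-0.0362), "dy": np.float64(-0.0458), "dz": np.float64(0.0036), "yaw": np.float64(0.0659)}, {"dx": np.float64(-0.0391), "dy": np.float64(-0.0433), "dz": np.float64(0.0036), "yaw": np.float64(0.0659)}, {"dx": np.float64(-0.0419), "dy": np.float64(-0.0406), "dz": np.float64(0.0036), "yaw": np.float64(0.0659)}, {"dx": np.float64(-0.0445), "dy": np.float64(-0.0378), "dz": np.float64(0.0036), "yaw": np.float64(0.0659)}, {"dx": np.float64(-0.0469), "dy": np.float64(-0.0348), "dz": np.float64(0.0036), "yaw": np.float64(0.0659)}, {"dx": np.float64(-0.0491), "dy": np.float64(-0.0316), "dz": np.float64(0.0036), "yaw": np.float64(0.0659)}, {"dx": np.float64(-0.051), "dy": np.float64(-0.0283), "dz": np.float64(0.0036), "yaw": np.float64(0.0659)}, {"dx": np.float64(-0.0528), "dy": np.float64(-0.0249), "dz": np.float64(0.0036), "yaw": np.float64(0.0659)}]
8 [{"dx": np.float64(-0.0543), "dy": np.float64(-0.0214), "dz": np.float64(0.0036), "yaw": np.float64(0.0659)}, {"dx": np.float64(-0.0556), "dy": np.float64(-0.0177), "dz": np.float64(0.0036), "yaw": np.float64(0.0659)}, {"dx": np.float64(-0.0567), "dy": np.float64(-0.014), "dz": np.float64(0.0036), "yaw": np.float64(0.0659)}, {"dx": np.float64(-0.0575), "dy": np.float64(-0.0103), "dz": np.float64(0.0036), "yaw": np.float64(0.0659)}, {"dx": np.float64(-0.058), "dy": np.float64(-0.0065), "dz": np.float64(0.0036), "yaw": np.float64(0.0659)}, {"dx": np.float64(-0.0583), "dy": np.float64(-0.0026), "dz": np.float64(0.0036), "yaw": np.float64(0.0659)}, {"dx": np.float64(-0.0584), "dy": np.float64(0.0012), "dz": np.float64(0.0036), "yaw": np.float64(0.0659)}, {"dx": np.float64(-0.0582), "dy": np.float64(0.005), "dz": np.float64(0.0036), "yaw": np.float64(0.0659)}]
```

Emit:
carry_out(moves=[{"jaw":0.075,"dx":-0.036,"dy":-0.046,"dz":0.003,"yaw":0.066},{"dx":-0.039,"dy":-0.043,"dz":0.003,"yaw":0.066},{"dx":-0.042,"dy":-0.041,"dz":0.003,"yaw":0.066},{"dx":-0.044,"dy":-0.038,"dz":0.003,"yaw":0.066},{"dx":-0.047,"dy":-0.035,"dz":0.004,"yaw":0.066},{"dx":-0.049,"dy":-0.032,"dz":0.004,"yaw":0.066},{"dx":-0.051,"dy":-0.028,"dz":0.004,"yaw":0.066},{"dx":-0.053,"dy":-0.025,"dz":0.004,"yaw":0.066}], grip_force=20)

```text
invalid input at $.moves[1]: expected keys jaw, dx, dy, dz, yaw
```

Emit:
carry_out(moves=[{"dx":-0.054,"dy":-0.021,"dz":0.004,"yaw":0.066},{"dx":-0.055,"dy":-0.018,"dz":0.004,"yaw":0.066},{"dx":-0.056,"dy":-0.014,"dz":0.004,"yaw":0.066},{"dx":-0.057,"dy":-0.01,"dz":0.004,"yaw":0.066},{"dx":-0.058,"dy":-0.006,"dz":0.004,"yaw":0.066},{"dx":-0.058,"dy":-0.003,"dz":0.004,"yaw":0.066},{"dx":-0.058,"dy":0.001,"dz":0.004,"yaw":0.066},{"dx":-0.058,"dy":0.005,"dz":0.004,"yaw":0.066}])

```text
invalid input at $.moves[0]: expected keys jaw, dx, dy, dz, yaw
```

```bash
python3 - <<'E'
from h import *
from plant import read_camera
import cv2
p,a,s=pose();m=camera_model("wrist");im=read_camera("wrist")
cv2.imwrite("pics/w1.png",im[:,:,::-1])
np.set_printoptions(precision=1,suppress=True)
for z,P in[(.034,(.4686,-.3656)),(.014,(.5902,-.2884)),(.03,(.4222,-.2373))]:print(proj("wrist",np.array([*P,z]),m))
np.set_printoptions(precision=4,suppress=True);print(p,a,s["q"],s["t"])
plan([.4686,-.3656,.03],.08)
E
```

```text
[  0.3 409.8]
[ 46.5 435.1]
[  9.  393.7]
[0.2536 0.5433 0.2178] 1.1340445854625731 [ 1.0486  0.131   1.489   0.      1.523  -0.0854] 0.15
at [0.2536 0.5434 0.218 ] 1.134 F [0.1 0.3 0.1] open 0.0932 t 0.2
8 [{"dx": np.float64(-0.0362), "dy": np.float64(-0.0458), "dz": np.float64(0.0117), "yaw": np.float64(0.0659)}, {"dx": np.float64(-0.0391), "dy": np.float64(-0.0433), "dz": np.float64(0.0117), "yaw": np.float64(0.0659)}, {"dx": np.float64(-0.0419), "dy": np.float64(-0.0406), "dz": np.float64(0.0117), "yaw": np.float64(0.0659)}, {"dx": np.float64(-0.0445), "dy": np.float64(-0.0378), "dz": np.float64(0.0117), "yaw": np.float64(0.0659)}, {"dx": np.float64(-0.0469), "dy": np.float64(-0.0348), "dz": np.float64(0.0117), "yaw": np.float64(0.0659)}, {"dx": np.float64(-0.0491), "dy": np.float64(-0.0316), "dz": np.float64(0.0117), "yaw": np.float64(0.0659)}, {"dx": np.float64(-0.051), "dy": np.float64(-0.0283), "dz": np.float64(0.0117), "yaw": np.float64(0.0659)}, {"dx": np.float64(-0.0528), "dy": np.float64(-0.0249), "dz": np.float64(0.0117), "yaw": np.float64(0.0659)}]
8 [{"dx": np.float64(-0.0543), "dy": np.float64(-0.0214), "dz": np.float64(0.0117), "yaw": np.float64(0.0659)}, {"dx": np.float64(-0.0556), "dy": np.float64(-0.0177), "dz": np.float64(0.0117), "yaw": np.float64(0.0659)}, {"dx": np.float64(-0.0567), "dy": np.float64(-0.014), "dz": np.float64(0.0117), "yaw": np.float64(0.0659)}, {"dx": np.float64(-0.0575), "dy": np.float64(-0.0103), "dz": np.float64(0.0117), "yaw": np.float64(0.0659)}, {"dx": np.float64(-0.058), "dy": np.float64(-0.0065), "dz": np.float64(0.0117), "yaw": np.float64(0.0659)}, {"dx": np.float64(-0.0583), "dy": np.float64(-0.0026), "dz": np.float64(0.0117), "yaw": np.float64(0.0659)}, {"dx": np.float64(-0.0584), "dy": np.float64(0.0012), "dz": np.float64(0.0117), "yaw": np.float64(0.0659)}, {"dx": np.float64(-0.0582), "dy": np.float64(0.005), "dz": np.float64(0.0117), "yaw": np.float64(0.0659)}]
```

View pics/w1.png

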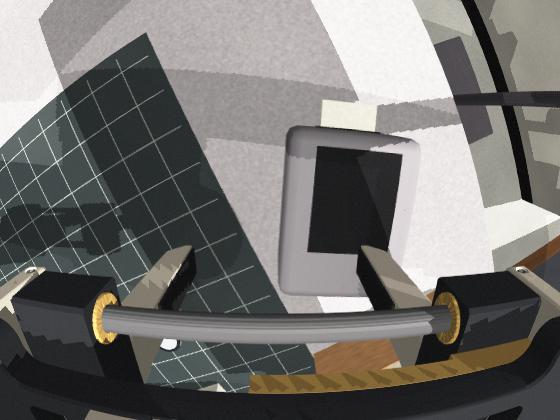

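Both calls were refused because every row needs all five keys, so nothing moved. The wrist picture therefore shows only the start pose: table mat and console, with the fingertips near (180,250) and (375,250).

Emit:
carry_out(moves=[{"jaw":0.075,"dx":-0.036,"dy":-0.046,"dz":0.003,"yaw":0.066},{"jaw":0.075,"dx":-0.039,"dy":-0.043,"dz":0.003,"yaw":0.066},{"jaw":0.075,"dx":-0.042,"dy":-0.041,"dz":0.003,"yaw":0.066},{"jaw":0.075,"dx":-0.044,"dy":-0.038,"dz":0.003,"yaw":0.066},{"jaw":0.075,"dx":-0.047,"dy":-0.035,"dz":0.004,"yaw":0.066},{"jaw":0.075,"dx":-0.049,"dy":-0.032,"dz":0.004,"yaw":0.066},{"jaw":0.075,"dx":-0.051,"dy":-0.028,"dz":0.004,"yaw":0.066},{"jaw":0.075,"dx":-0.053,"dy":-0.025,"dz":0.004,"yaw":0.066}], grip_force=20)

```text
t: 1.2
tool_pos: [0.3602, 0.087, 0.1907]
orientation: [1.459, 2.781, 0.001]
force: [0.3, -0.3, 0.3]
opening: 0.0753
gripper_force: 0.0
```

Emit:
carry_out(moves=[{"jaw":0.075,"dx":-0.054,"dy":-0.021,"dz":0.004,"yaw":0.066},{"jaw":0.075,"dx":-0.055,"dy":-0.018,"dz":0.004,"yaw":0.066},{"jaw":0.075,"dx":-0.056,"dy":-0.014,"dz":0.004,"yaw":0.066},{"jaw":0.075,"dx":-0.057,"dy":-0.01,"dz":0.004,"yaw":0.066},{"jaw":0.075,"dx":-0.058,"dy":-0.006,"dz":0.004,"yaw":0.066},{"jaw":0.075,"dx":-0.058,"dy":-0.003,"dz":0.004,"yaw":0.066},{"jaw":0.075,"dx":-0.058,"dy":0.001,"dz":0.004,"yaw":0.066},{"jaw":0.075,"dx":-0.058,"dy":0.005,"dz":0.004,"yaw":0.066}])

```text
t: 2.2
tool_pos: [0.4661, -0.365, 0.1583]
orientation: [-2.136, -2.304, -0.0]
force: [0.9, 0.7, 0.3]
opening: 0.0748
gripper_force: 0.0
```

```bash
sed -i 's/str(rows\[i:i+8\]).replace("\x27",\x27"\x27)/[tuple(float(v) for v in r.values()) for r in rows[i:i+8]]/' h.py; python3 - <<'E'
from h import *
from plant import read_camera
import cv2
p,a,s=pose();m=camera_model("wrist");im=read_camera("wrist")
cv2.imwrite("pics/w1.png",im[:,:,::-1])
np.set_printoptions(precision=1,suppress=True)
for z,P in[(.034,(.4686,-.3656)),(.014,(.5902,-.2884)),(.03,(.4222,-.2373)),(.086,(.638,-.01))]:print(proj("wrist",np.array([*P,z]),m))
np.set_printoptions(precision=4,suppress=True);print(p,a,s["q"],s["t"])
plan([.4686,-.3656,.03],.08)
E
```

```text
[277.6 203.6]
[404.7 133.3]
[236.7  60.7]
[ 477.7 -115.8]
[ 0.4661 -0.365   0.1583] 0.07553746201603356 [-0.751   0.1439  1.5844  0.0001  1.4133 -0.8265] 2.2
at [ 0.4657 -0.3706  0.1557] 0.0696 F [-3.6 -0.7  0.7] open 0.0747 t 2.25
3 [(0.0016, 0.0011, 0.0419, -0.0035), (0.0016, 0.0011, 0.0419, -0.0035), (0.0016, 0.0011, 0.0419, -0.0035)]
```

View pics/w1.png

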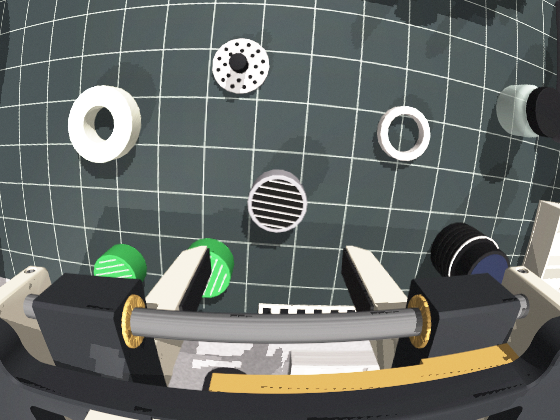

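The wrist view shows the cartridge top at (277,204), matching the prediction to 1 px. The spacer is at (404,133) and the knob at (238,62), and the fingers are clear. I'll descend.

Emit:
carry_out(moves=[{"jaw":0.075,"dx":0.002,"dy":0.001,"dz":0.042,"yaw":-0.004},{"jaw":0.075,"dx":0.002,"dy":0.001,"dz":0.042,"yaw":-0.004},{"jaw":0.075,"dx":0.001,"dy":0.001,"dz":0.041,"yaw":-0.003},{"jaw":0.075,"dx":0,"dy":0,"dz":0,"yaw":0},{"jaw":0.075,"dx":0,"dy":0,"dz":0,"yaw":0}])

```text
t: 2.88
tool_pos: [0.4693, -0.3584, 0.0352]
orientation: [2.119, 2.317, -0.0]
force: [0.0, 0.0, 1.8]
opening: 0.0749
gripper_force: 0.0
```

```bash
python3 - <<'E'
from h import *
plan([.4686,-.3656,.006],.08)
E
```

```text
at [ 0.4693 -0.3584  0.0352] 0.089 F [0.  0.  1.8] open 0.0749 t 2.88
1 [(-0.0071, -0.0013, 0.0292, 0.009)]
```

Emit:
carry_out(moves=[{"jaw":0.075,"dx":-0.007,"dy":-0.001,"dz":0.01,"yaw":0.009},{"jaw":0.075,"dx":0,"dy":0,"dz":0.018,"yaw":0},{"jaw":0.075,"dx":0,"dy":0,"dz":0,"yaw":0},{"jaw":0.075,"dx":0,"dy":0,"dz":0,"yaw":0}])

```text
t: 3.38
tool_pos: [0.468, -0.3647, 0.0054]
orientation: [-2.13, -2.308, -0.0]
force: [0.6, -0.1, 0.4]
opening: 0.0751
gripper_force: 0.0
```

```bash
python3 - <<'E'
from h import *
plan([.4686,-.3656,.006],.08)
E
```

```text
at [ 0.468  -0.3647  0.0054] 0.08 F [ 0.6 -0.1  0.4] open 0.0751 t 3.38
1 [(-0.001, 0.0005, -0.0006, -0.0)]
```

Emit:
carry_out(moves=[{"jaw":0.075,"dx":-0.001,"dy":0,"dz":0,"yaw":0},{"jaw":0.04,"dx":0,"dy":0,"dz":0,"yaw":0},{"jaw":0.04,"dx":0,"dy":0,"dz":0,"yaw":0},{"jaw":0.04,"dx":0,"dy":0,"dz":0,"yaw":0},{"jaw":0.04,"dx":0,"dy":0,"dz":0,"yaw":0}], grip_force=25)

```text
t: 4.0
tool_pos: [0.4684, -0.3659, 0.0059]
orientation: [2.131, 2.308, -0.0]
force: [-1.2, -0.7, 2.3]
opening: 0.0559
gripper_force: 25.0
```

```bash
python3 - <<'E'
from h import *
plan([.4686,-.3656,.18],.08)
plan([.638,-.16,.18],.08,start=[.4686,-.3656,.18,.08])
E
```

```text
at [ 0.4684 -0.3659  0.0059] 0.0801 F [-1.2 -0.7  2.3] open 0.0559 t 4.0
3 [(0.0001, 0.0001, -0.058, 0.0), (0.0001, 0.0001, -0.058, 0.0), (0.0001, 0.0001, -0.058, 0.0)]
at [ 0.4686 -0.3656  0.18  ] 0.08 F [-1.2 -0.7  2.3] open 0.0559 t 4.0
5 [(0.0383, 0.0371, -0.0, -0.0), (0.0383, 0.0371, -0.0, -0.0), (0.0383, 0.0371, -0.0, -0.0), (0.0383, 0.0371, -0.0, -0.0), (0.0383, 0.0371, -0.0, -0.0)]
```

Emit:
carry_out(moves=[{"jaw":0.04,"dx":0,"dy":0,"dz":-0.04,"yaw":0},{"jaw":0.04,"dx":0,"dy":0,"dz":-0.06,"yaw":0},{"jaw":0.04,"dx":0.01,"dy":0.01,"dz":-0.05,"yaw":0},{"jaw":0.04,"dx":0.037,"dy":0.036,"dz":-0.02,"yaw":0},{"jaw":0.04,"dx":0.037,"dy":0.036,"dz":-0.004,"yaw":0},{"jaw":0.04,"dx":0.037,"dy":0.036,"dz":0,"yaw":0},{"jaw":0.04,"dx":0.037,"dy":0.036,"dz":0,"yaw":0},{"jaw":0.04,"dx":0.032,"dy":0.03,"dz":0,"yaw":0}])

```text
t: 5.0
tool_pos: [0.6374, -0.1599, 0.1792]
orientation: [-2.13, -2.309, 0.0]
force: [-0.5, -0.3, -1.5]
opening: 0.0557
gripper_force: 25.0
```

Emit:
carry_out(moves=[{"jaw":0.04,"dx":0,"dy":0,"dz":0,"yaw":0},{"jaw":0.04,"dx":0,"dy":0,"dz":0,"yaw":0},{"jaw":0.04,"dx":0,"dy":0,"dz":0,"yaw":0}])

```text
t: 5.38
tool_pos: [0.6359, -0.1628, 0.1794]
orientation: [-2.132, -2.307, 0.001]
force: [-0.3, -0.2, -1.5]
opening: 0.0558
gripper_force: 25.0
```

```bash
python3 - <<'E'
from h import *
from plant import read_camera
import cv2,json
p,a,s=pose();m=camera_model("wrist");im=read_camera("wrist")
json.dump({k:np.array(m[k]).tolist() for k in("camera_matrix","view")},open("w2.json","w"))
cv2.imwrite("pics/w2.png",im[:,:,::-1])
np.set_printoptions(precision=4,suppress=True)
print(p,a,s["t"],proj("wrist",np.array([.638,-.01,.086]),m),proj("wrist",np.array([.638,-.01,.028]),m))
E
```

```text
[ 0.6359 -0.1628  0.1794] 0.0787072493296503 5.375 [293.023   27.2687] [289.8941  42.9681]
```

View pics/w2.png

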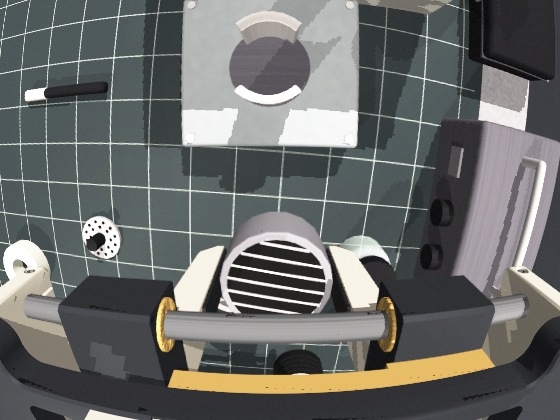

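The well is seen clearly: dark floor disc spanning columns 229–310 around row 67, near rim arc lowest at about (270,105), far rim arc top at about (268,11). One enlarged crop will give exact edges.

```bash
python3 - <<'E'
import cv2
a=cv2.imread("pics/w2.png")
b=cv2.resize(a[0:120,190:350],None,fx=5,fy=5,interpolation=cv2.INTER_CUBIC)
b=cv2.convertScaleAbs(b,alpha=1.0)
cv2.imwrite("pics/c3.png",b)
E
```

```text
(no output)
```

View pics/c3.png

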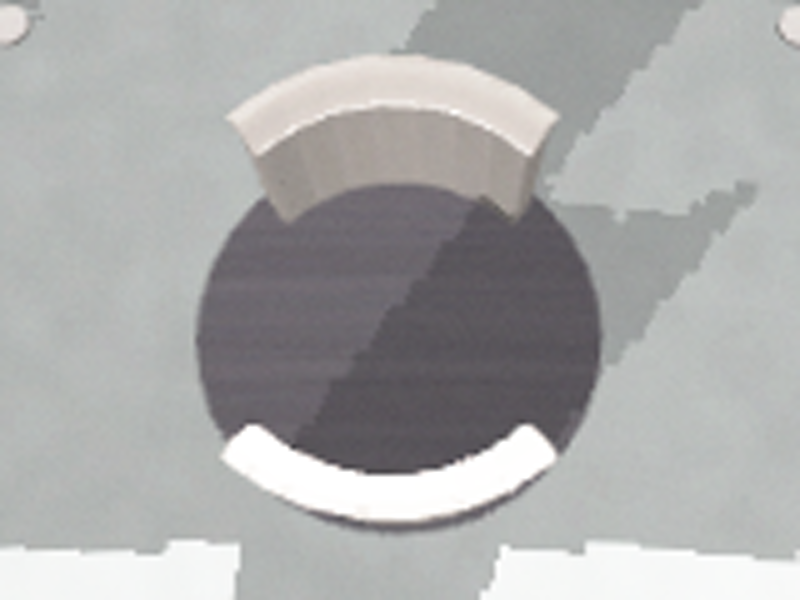

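```bash
cat > fit.py <<'E'
from h import *
import json
from scipy.optimize import least_squares
m=json.load(open("w2.json"))
px=lambda u,v:(190+(u-2)/5,(v-2)/5)
def model(q):
    x,y,zf,ps,R=q
    c,s=np.cos(ps),np.sin(ps)
    W=lambda lx,ly,z:proj("wrist",np.array([x+c*lx-s*ly,y+s*lx+c*ly,zf+z]),m)
    g=np.sqrt(R*R-.0004)
    return np.array([W(-g,.02,.058),W(g,.02,.058),W(-g,-.02,.058),W(g,-.02,.058)]),W
obs=np.array([px(228,117),px(560,117),px(222,458),px(557,458)])
th=np.linspace(0,2*np.pi,181)
def arc(W,r,z,f):
    P=np.array([W(r*np.cos(t),r*np.sin(t),z) for t in th]);return P[:,1].min() if f else P[:,1].max()
def res(q):
    M,W=model(q)
    e=list((M-obs).ravel())
    e+=[arc(W,q[4],.058,1)-px(0,55)[1],arc(W,q[4],.058,0)-px(0,522)[1],arc(W,.03,0,1)-px(0,183)[1],arc(W,.03,.052,1)-px(0,106)[1]]
    e+=[(q[2]-.028)/.003,(q[3]-.08)/.02]
    return e
np.set_printoptions(precision=4,suppress=True)
r=least_squares(res,[.638,-.01,.028,.08,.0355],x_scale=[.01,.01,.01,.1,.01]);print(r.x,np.array(r.fun))
E
python3 fit.py; python3 - <<'E'
from h import *
# consistency with the side cam: rim-outer top of near wall etc.
x=np.array([.540,.1783]);
E
```

```text
[ 0.6214 -0.0423  0.0595  0.0711  0.0313] [-1.6329  7.3232  1.2346  7.2775 -1.0802 -6.2375  1.4895 -6.1284  4.3253
 -3.486  -0.2412 -1.8116 10.5073 -0.4463]
```

```bash
sed -i 's/x,y,zf,ps,R=q/x,y,zf,ps,R,ph=q/; s/g=np.sqrt.*/g,h=R*np.cos(ph),R*np.sin(ph)/; s/W(-g,.02,.058),W(g,.02,.058),W(-g,-.02,.058),W(g,-.02,.058)/W(-g,h,.058),W(g,h,.058),W(-g,-h,.058),W(g,-h,.058)/; s/.08,.0355\],x_scale=\[.01,.01,.01,.1,.01\]/.08,.0355,.73],x_scale=[.01,.01,.01,.1,.01,.1]/' fit.py; cat >> fit.py <<'E'
M,W=model(r.x)
for z in (0,):
    P=np.array([W(.0355*np.cos(t),.0355*np.sin(t),z) for t in th]);print("disc L/R/bottom",P[:,0].min(),P[:,0].max(),P[:,1].max(),"seen",px(196,0)[0],px(602,0)[0],px(0,533)[1])
x,y=r.x[:2]
for z in (0,.058):print(proj("scene",np.array([x,y,r.x[2]+z])),proj("side",np.array([x,y,r.x[2]+z])))
E
python3 fit.py
```

```text
[ 0.6202 -0.0359  0.0299  0.0714  0.0385  0.8239] [-0.2613 -0.3007 -0.0415 -0.3872  0.1459 -0.2571  0.1564 -0.1583 -0.2845
 -0.5439  0.8399  1.3276  0.6381 -0.4281]
disc L/R/bottom 232.2099615289451 306.46152906141776 102.79905684596235 seen 228.8 310.0 106.2
[277.5824 264.5054] [304.3409 225.5126]
[277.7392 250.1368] [305.1184 208.6387]
```

```bash
python3 - <<'E'
from h import *
import json
m=json.load(open("w2.json"));th=np.linspace(0,6.283,181)
for dy in(-.002,0,.002):
    P=np.array([proj("wrist",np.array([.6359+.028*np.cos(t),-.1628+dy+.028*np.sin(t),.2074]),m) for t in th]);print(dy,P.min(0).round(1),P.max(0).round(1))
plan([.6202,-.0359,.18],.075)
E
python3 -c "
import cv2
a=cv2.imread('pics/w2.png',0);print('col276',a[205:250,276].tolist());print('row285',a[275,210:232].tolist(),a[275,322:345].tolist())"
```

```text
-0.002 [217.5 234.7] [331.4 333. ]
0 [217.5 230.6] [332. 330.]
0.002 [217.6 226.4] [332.6 327.1]
at [ 0.6359 -0.1629  0.1796] 0.0785 F [-0.1  0.8 -1. ] open 0.0556 t 5.42
3 [(0.0426, -0.0019, -0.0001, 0.0012), (0.0426, -0.0019, -0.0001, 0.0012), (0.0426, -0.002, -0.0001, 0.0012)]
col276 [93, 94, 92, 95, 93, 92, 110, 155, 157, 157, 157, 158, 157, 158, 158, 158, 162, 159, 160, 159, 160, 159, 161, 159, 160, 162, 168, 205, 233, 230, 222, 223, 221, 227, 212, 69, 34, 38, 86, 228, 254, 245, 86, 40, 37]
row285 [242, 243, 209, 148, 50, 40, 41, 29, 24, 37, 111, 205, 212, 215, 219, 218, 217, 169, 65, 35, 28, 31] [38, 38, 112, 215, 235, 234, 234, 234, 237, 228, 72, 22, 19, 23, 40, 41, 53, 130, 222, 243, 243, 243, 243]
```

Emit:
carry_out(moves=[{"jaw":0.04,"dx":0.03,"dy":-0.002,"dz":0,"yaw":0.001},{"jaw":0.04,"dx":0.045,"dy":-0.002,"dz":0,"yaw":0.001},{"jaw":0.04,"dx":0.038,"dy":-0.002,"dz":0,"yaw":0.001},{"jaw":0.04,"dx":0.015,"dy":0,"dz":0.015,"yaw":0},{"jaw":0.04,"dx":0,"dy":0,"dz":0.02,"yaw":0},{"jaw":0.04,"dx":0,"dy":0,"dz":0,"yaw":0},{"jaw":0.04,"dx":0,"dy":0,"dz":0,"yaw":0}])

```text
t: 6.3
tool_pos: [0.6203, -0.036, 0.1441]
orientation: [-2.136, -2.303, 0.001]
force: [0.8, 0.7, -2.0]
opening: 0.0555
gripper_force: 25.0
```

```bash
python3 - <<'E'
from h import *
m=camera_model("wrist");V=np.array(m["view"]);print("cam at",(-V[:3,:3].T@V[:3,3]).round(3))
plan([.6202,-.0359,.098],.075)
E
```

```text
cam at [0.615 0.042 0.311]
at [ 0.6203 -0.036   0.1441] 0.0755 F [ 0.8  0.7 -2. ] open 0.0555 t 6.3
1 [(0.0001, -0.0001, 0.0461, 0.0005)]
```

Emit:
carry_out(moves=[{"jaw":0.04,"dx":0,"dy":0,"dz":0.03,"yaw":0},{"jaw":0.04,"dx":0,"dy":0,"dz":0.016,"yaw":0},{"jaw":0.04,"dx":0,"dy":0,"dz":0.004,"yaw":0},{"jaw":0.04,"dx":0,"dy":0,"dz":0.005,"yaw":0},{"jaw":0.04,"dx":0,"dy":0,"dz":0.005,"yaw":0},{"jaw":0.04,"dx":0,"dy":0,"dz":0,"yaw":0}])

```text
t: 7.05
tool_pos: [0.6208, -0.0358, 0.0854]
orientation: [2.134, 2.304, -0.001]
force: [-1.3, -4.2, -2.1]
opening: 0.0555
gripper_force: 25.0
```

```bash
python3 - <<'E'
from h import *
p,a,s=pose();print(s["wrist_torque"])
plan([.6202,-.0359,.036],.075)
E
```

```text
[-1.09324824  0.26968062 -0.05668982]
at [ 0.6208 -0.0358  0.0854] 0.0764 F [-1.3 -4.2 -2.1] open 0.0555 t 7.05
1 [(-0.0, -0.0006, 0.0494, 0.0014)]
```

Emit:
carry_out(moves=[{"jaw":0.04,"dx":-0.0015,"dy":-0.0006,"dz":0,"yaw":0},{"jaw":0.04,"dx":0,"dy":0,"dz":0.002,"yaw":0},{"jaw":0.04,"dx":0,"dy":0,"dz":0.002,"yaw":0},{"jaw":0.04,"dx":0,"dy":0,"dz":0,"yaw":0}])

```text
t: 7.55
tool_pos: [0.6199, -0.0359, 0.0804]
orientation: [-2.134, -2.305, 0.0]
force: [-0.7, 0.5, -1.1]
opening: 0.0557
gripper_force: 25.0
```

```bash
python3 - <<'E'
from h import *
p,a,s=pose();print(s["wrist_torque"])
plan([.6202,-.0359,.036],.075)
E
```

```text
[-0.02949001  0.04413499 -0.00615885]
at [ 0.6199 -0.0359  0.0804] 0.0772 F [-0.7  0.5 -1.1] open 0.0557 t 7.55
1 [(-0.0, 0.0003, 0.0444, 0.0022)]
```

Emit:
carry_out(moves=[{"jaw":0.04,"dx":0,"dy":0,"dz":0.006,"yaw":0.002},{"jaw":0.04,"dx":0,"dy":0,"dz":0.006,"yaw":0},{"jaw":0.04,"dx":0,"dy":0,"dz":0.006,"yaw":0},{"jaw":0.04,"dx":0,"dy":0,"dz":0.006,"yaw":0},{"jaw":0.04,"dx":0,"dy":0,"dz":0,"yaw":0}])

```text
t: 8.18
tool_pos: [0.6194, -0.0361, 0.0557]
orientation: [-2.136, -2.302, 0.001]
force: [0.4, -1.6, -1.3]
opening: 0.0555
gripper_force: 25.0
```

```bash
python3 - <<'E'
from h import *
p,a,s=pose();print(s["wrist_torque"])
plan([.6202,-.0359,.036],.075)
E
```

```text
[-0.03308813  0.03611532  0.00992319]
at [ 0.6194 -0.0361  0.0557] 0.075 F [ 0.4 -1.6 -1.3] open 0.0555 t 8.18
1 [(0.0001, 0.0008, 0.0197, -0.0)]
```

Forces are near zero, so it is sliding freely. I'll continue down to about 0.039, then feel for the floor in 1 mm steps.

Emit:
carry_out(moves=[{"jaw":0.04,"dx":0,"dy":0.0004,"dz":0.006,"yaw":0},{"jaw":0.04,"dx":0,"dy":0,"dz":0.006,"yaw":0},{"jaw":0.04,"dx":0,"dy":0,"dz":0.004,"yaw":0},{"jaw":0.04,"dx":0,"dy":0,"dz":0.0015,"yaw":0},{"jaw":0.04,"dx":0,"dy":0,"dz":0,"yaw":0}])

```text
t: 8.8
tool_pos: [0.6209, -0.0365, 0.0437]
orientation: [2.136, 2.303, -0.0]
force: [-18.7, 1.5, 34.4]
opening: 0.0557
gripper_force: 25.0
```

```bash
python3 - <<'E'
from h import *
plan([.6202,-.0359,.036],.075)
E
```

```text
at [ 0.6209 -0.0365  0.0437] 0.0753 F [-18.7   1.5  34.4] open 0.0557 t 8.8
1 [(0.0006, -0.0006, 0.0077, 0.0003)]
```

```bash
sed 's#/.003#/.05#' fit.py > fit2.py; python3 fit2.py; python3 - <<'E'
from h import *
p,a,s=pose();print(s["wrist_torque"],s["q"].round(4))
c2=lambda u,v:(205+(u-.9)/2.85,135+(v-.9)/2.85);c1=lambda u,v:(220+(u-1.5)/4,170+(v-1.5)/4)
print("unit top corner left(far -x+?)",tri([ray("scene",c1(80,378)),ray("side",c2(392,262))]))
E
```

```text
[ 0.6207 -0.0386  0.043   0.0714  0.0366  0.8237] [-0.2535  0.0112 -0.0512 -0.0742  0.1595  0.0271  0.1434  0.127   0.0229
 -0.2574  0.2871 -0.0893  0.3001 -0.4282]
disc L/R/bottom 230.68662700344717 308.11933116208854 105.11975140848617 seen 228.8 310.0 106.2
[276.8778 260.907 ] [305.1481 222.158 ]
[277.0147 246.3516] [305.9508 205.0828]
[0.06121151 3.75365916 0.0669225 ] [-1.4070e-01  3.3130e-01  1.5863e+00 -7.0000e-04  1.2233e+00 -2.1570e-01]
unit top corner left(far -x+?) [ 0.70821061 -0.10281198  0.03714643]
```

The free fit gives a floor height of about 0.04, and the unit's top corner triangulates to 0.037. The cartridge underside is at 0.0377, so it is on the floor. I'll relieve the press, then release.

Emit:
carry_out(moves=[{"jaw":0.04,"dx":0,"dy":0,"dz":-0.0045,"yaw":0},{"jaw":0.04,"dx":0,"dy":0,"dz":0,"yaw":0}])

```text
t: 9.05
tool_pos: [0.6207, -0.0363, 0.0438]
orientation: [2.136, 2.303, 0.001]
force: [2.9, 0.9, 8.8]
opening: 0.0558
gripper_force: 25.0
```

```bash
python3 - <<'E'
from h import *
plan([.6205,-.0376,.044],.075)
E
```

```text
at [ 0.6207 -0.0363  0.0438] 0.0749 F [2.9 0.9 8.8] open 0.0558 t 9.05
1 [(-0.0013, -0.0003, -0.0002, -0.0001)]
```

Emit:
carry_out(moves=[{"jaw":0.066,"dx":0,"dy":0,"dz":0,"yaw":0},{"jaw":0.066,"dx":0,"dy":0,"dz":0,"yaw":0},{"jaw":0.066,"dx":0,"dy":0,"dz":0,"yaw":0},{"jaw":0.066,"dx":0,"dy":0,"dz":0,"yaw":0},{"jaw":0.066,"dx":0,"dy":0,"dz":-0.02,"yaw":0},{"jaw":0.066,"dx":0,"dy":0,"dz":-0.05,"yaw":0},{"jaw":0.066,"dx":0,"dy":0,"dz":-0.05,"yaw":0},{"jaw":0.066,"dx":0,"dy":0,"dz":-0.02,"yaw":0}])

```text
t: 10.05
tool_pos: [0.6227, -0.0364, 0.1896]
orientation: [2.132, 2.299, 0.007]
force: [0.1, 0.4, -0.1]
opening: 0.0659
gripper_force: 0.0
```

```bash
python3 - <<'E'
from h import *
plan([.5902,-.2884,.12],.075)
E
```

```text
at [ 0.6227 -0.0364  0.1896] 0.075 F [ 0.1  0.4 -0.1] open 0.0659 t 10.05
5 [(-0.0498, -0.0103, 0.0139, 0.0), (-0.0498, -0.0103, 0.0139, 0.0), (-0.0498, -0.0103, 0.0139, 0.0), (-0.0498, -0.0103, 0.0139, 0.0), (-0.0498, -0.0103, 0.0139, 0.0)]
```

Emit:
carry_out(moves=[{"jaw":0.075,"dx":-0.035,"dy":-0.007,"dz":0,"yaw":0},{"jaw":0.075,"dx":-0.05,"dy":-0.01,"dz":0.01,"yaw":0},{"jaw":0.075,"dx":-0.05,"dy":-0.01,"dz":0.014,"yaw":0},{"jaw":0.075,"dx":-0.05,"dy":-0.01,"dz":0.014,"yaw":0},{"jaw":0.075,"dx":-0.045,"dy":-0.01,"dz":0.014,"yaw":0},{"jaw":0.075,"dx":-0.019,"dy":-0.004,"dz":0.017,"yaw":0},{"jaw":0.075,"dx":0,"dy":0,"dz":0,"yaw":0},{"jaw":0.075,"dx":0,"dy":0,"dz":0,"yaw":0}])

```text
t: 11.05
tool_pos: [0.5887, -0.2868, 0.1149]
orientation: [-2.135, -2.304, -0.001]
force: [0.1, 0.5, 0.2]
opening: 0.0753
gripper_force: 0.0
```

```bash
python3 - <<'E'
from h import *
from plant import read_camera
import cv2
p,a,s=pose();m=camera_model("wrist");im=read_camera("wrist");cv2.imwrite("pics/w3.png",im[:,:,::-1])
th=np.linspace(0,6.283,181)
P=np.array([proj("wrist",np.array([.5902+.028*np.cos(t),-.2884+.028*np.sin(t),.014]),m) for t in th]);lo,hi=P.min(0),P.max(0);print("pred",lo.round(1),hi.round(1))
g=cv2.cvtColor(im,cv2.COLOR_RGB2GRAY);x0,y0,x1,y1=[int(v) for v in(lo[0]-12,lo[1]-12,hi[0]+12,hi[1]+12)]
b=(g[y0:y1,x0:x1]>130).astype(np.uint8);n,l,st,c=cv2.connectedComponentsWithStats(b)
for i in range(1,n):
    if st[i,4]>200:print(st[i,:2]+[x0,y0],st[i,:2]+st[i,2:4]+[x0,y0],st[i,4])
plan([.5902,-.2884,.003],.075)
E
```

```text
pred [244.1 179.7] [309.1 242.1]
[232 167] [321 254] 2290
at [ 0.589  -0.2868  0.1154] 0.0766 F [-0.1  0.2 -1. ] open 0.0749 t 11.1
2 [(-0.0009, 0.0005, 0.0562, 0.0008), (-0.0009, 0.0005, 0.0562, 0.0008)]
```

```bash
python3 - <<'E'
import cv2,numpy as np
g=cv2.imread("pics/w3.png",0);w=g[160:262,226:328]
for t in(150,170,190,210):
    b=cv2.morphologyEx((w>t).astype(np.uint8),cv2.MORPH_OPEN,np.ones((3,3)));n,l,st,c=cv2.connectedComponentsWithStats(b)
    i=1+st[1:,4].argmax();print(t,st[i,:2]+[226,160],st[i,:2]+st[i,2:4]+[225,159],st[i,4])
E
```

```text
150 [246 177] [310 241] 1926
170 [246 178] [310 241] 1877
190 [246 178] [310 241] 1837
210 [246 178] [310 241] 1794
```

Emit:
carry_out(moves=[{"jaw":0.075,"dx":-0.001,"dy":0.002,"dz":0.05,"yaw":0.001},{"jaw":0.075,"dx":0,"dy":0,"dz":0.045,"yaw":0},{"jaw":0.075,"dx":0,"dy":0,"dz":0.012,"yaw":0},{"jaw":0.075,"dx":0,"dy":0,"dz":0,"yaw":0},{"jaw":0.075,"dx":0,"dy":0,"dz":0,"yaw":0}])

```text
t: 11.72
tool_pos: [0.5922, -0.2898, 0.0106]
orientation: [2.134, 2.3, 0.001]
force: [0.5, 0.1, 1.0]
opening: 0.0751
gripper_force: 0.0
```

```bash
python3 - <<'E'
from h import *
plan([.591,-.2878,.003],.075)
E
```

```text
at [ 0.5922 -0.2898  0.0106] 0.0745 F [0.5 0.1 1. ] open 0.0751 t 11.72
1 [(0.0021, -0.0011, 0.0076, -0.0005)]
```

Emit:
carry_out(moves=[{"jaw":0.075,"dx":0.002,"dy":-0.001,"dz":0.0075,"yaw":0},{"jaw":0.075,"dx":0,"dy":0,"dz":0,"yaw":0},{"jaw":0.075,"dx":0,"dy":0,"dz":0,"yaw":0}])

```text
t: 12.1
tool_pos: [0.5892, -0.2873, 0.0004]
orientation: [2.138, 2.302, 0.0]
force: [0.5, -0.5, 0.2]
opening: 0.0749
gripper_force: 0.0
```

```bash
python3 - <<'E'
from h import *
plan([.591,-.2878,.003],.075)
E
```

```text
at [ 5.892e-01 -2.873e-01  4.000e-04] 0.0739 F [ 0.5 -0.5  0.2] open 0.0749 t 12.1
1 [(-0.0007, 0.0018, -0.0026, -0.0011)]
```

Emit:
carry_out(moves=[{"jaw":0.075,"dx":-0.0005,"dy":0.001,"dz":-0.0015,"yaw":0},{"jaw":0.075,"dx":0,"dy":0,"dz":0,"yaw":0},{"jaw":0.04,"dx":0,"dy":0,"dz":0,"yaw":0},{"jaw":0.04,"dx":0,"dy":0,"dz":0,"yaw":0},{"jaw":0.04,"dx":0,"dy":0,"dz":0,"yaw":0},{"jaw":0.04,"dx":0,"dy":0,"dz":0,"yaw":0}])

```text
t: 12.85
tool_pos: [0.5901, -0.2876, 0.0016]
orientation: [-2.138, -2.302, 0.0]
force: [-0.5, -1.2, -0.2]
opening: 0.0556
gripper_force: 25.0
```

```bash
python3 - <<'E'
from h import *
plan([.591,-.2878,.003],.075)
E
```

```text
at [ 0.5901 -0.2876  0.0016] 0.074 F [-0.5 -1.2 -0.2] open 0.0556 t 12.85
1 [(-0.0003, 0.0009, -0.0014, -0.001)]
```

Emit:
carry_out(moves=[{"jaw":0.04,"dx":0,"dy":0,"dz":-0.03,"yaw":0},{"jaw":0.04,"dx":0,"dy":0,"dz":-0.055,"yaw":0},{"jaw":0.04,"dx":0.02,"dy":0.005,"dz":-0.05,"yaw":0},{"jaw":0.04,"dx":0.05,"dy":0.01,"dz":-0.015,"yaw":0},{"jaw":0.04,"dx":0.055,"dy":0.011,"dz":0,"yaw":0},{"jaw":0.04,"dx":0.055,"dy":0.011,"dz":0,"yaw":0},{"jaw":0.04,"dx":0.045,"dy":0.01,"dz":0,"yaw":0},{"jaw":0.04,"dx":0.021,"dy":0.003,"dz":0.01,"yaw":0}])

```text
t: 13.85
tool_pos: [0.6227, -0.0362, 0.1424]
orientation: [2.134, 2.304, 0.002]
force: [0.7, -0.9, 0.1]
opening: 0.0557
gripper_force: 25.0
```

Emit:
carry_out(moves=[{"jaw":0.04,"dx":0,"dy":0,"dz":0.015,"yaw":0},{"jaw":0.04,"dx":0,"dy":0,"dz":0,"yaw":0},{"jaw":0.04,"dx":0,"dy":0,"dz":0,"yaw":0}])

```text
t: 14.22
tool_pos: [0.6216, -0.0402, 0.1263]
orientation: [-2.14, -2.3, 0.001]
force: [0.7, -0.2, -0.6]
opening: 0.056
gripper_force: 25.0
```

```bash
python3 - <<'E'
from h import *
plan([.6206,-.037,.101],.075)
E
```

```text
at [ 0.6216 -0.0402  0.1263] 0.0722 F [ 0.7 -0.2 -0.6] open 0.056 t 14.22
1 [(0.0033, -0.0007, 0.0253, -0.0028)]
```

Emit:
carry_out(moves=[{"jaw":0.04,"dx":0.002,"dy":-0.0007,"dz":0.015,"yaw":-0.002},{"jaw":0.04,"dx":0,"dy":0,"dz":0.008,"yaw":0},{"jaw":0.04,"dx":0,"dy":0,"dz":0,"yaw":0},{"jaw":0.04,"dx":0,"dy":0,"dz":0,"yaw":0}])

```text
t: 14.72
tool_pos: [0.6211, -0.0367, 0.1037]
orientation: [2.135, 2.304, 0.0]
force: [-0.1, 0.3, 0.4]
opening: 0.0558
gripper_force: 25.0
```

```bash
python3 - <<'E'
from h import *
plan([.6206,-.037,.078],.075)
E
```

```text
at [ 0.6211 -0.0367  0.1037] 0.076 F [-0.1  0.3  0.4] open 0.0558 t 14.72
1 [(-0.0003, -0.0005, 0.0257, 0.001)]
```

Well centred. I'll descend gently to about 4 mm above the seat.

Emit:
carry_out(moves=[{"jaw":0.04,"dx":0,"dy":-0.0004,"dz":0.006,"yaw":0},{"jaw":0.04,"dx":0,"dy":0,"dz":0.006,"yaw":0},{"jaw":0.04,"dx":0,"dy":0,"dz":0.006,"yaw":0},{"jaw":0.04,"dx":0,"dy":0,"dz":0.005,"yaw":0},{"jaw":0.04,"dx":0,"dy":0,"dz":0.003,"yaw":0},{"jaw":0.04,"dx":0,"dy":0,"dz":0,"yaw":0}])

```text
t: 15.48
tool_pos: [0.6204, -0.0366, 0.0773]
orientation: [-2.135, -2.304, 0.0]
force: [-0.6, 0.1, -1.0]
opening: 0.0558
gripper_force: 25.0
```

```bash
python3 - <<'E'
from h import *
plan([.6206,-.037,.0733],.075)
E
```

```text
at [ 0.6204 -0.0366  0.0773] 0.0761 F [-0.6  0.1 -1. ] open 0.0558 t 15.47
1 [(-0.0004, 0.0001, 0.004, 0.0011)]
```

Emit:
carry_out(moves=[{"jaw":0.04,"dx":0,"dy":0,"dz":0.002,"yaw":0},{"jaw":0.04,"dx":0,"dy":0,"dz":0.002,"yaw":0},{"jaw":0.04,"dx":0,"dy":0,"dz":0.001,"yaw":0},{"jaw":0.04,"dx":0,"dy":0,"dz":0,"yaw":0},{"jaw":0.04,"dx":0,"dy":0,"dz":0,"yaw":0}])

```text
t: 16.1
tool_pos: [0.621, -0.0367, 0.0754]
orientation: [2.135, 2.304, 0.001]
force: [-9.4, 1.9, 16.6]
opening: 0.0556
gripper_force: 25.0
```

Emit:
carry_out(moves=[{"jaw":0.04,"dx":0,"dy":0,"dz":-0.002,"yaw":0},{"jaw":0.04,"dx":0,"dy":0,"dz":0,"yaw":0}])

```text
t: 16.35
tool_pos: [0.6211, -0.0367, 0.0755]
orientation: [2.135, 2.304, 0.001]
force: [-1.1, -0.0, 6.0]
opening: 0.0559
gripper_force: 25.0
```

```bash
python3 - <<'E'
from h import *
plan([.6206,-.037,.0733],.075)
E
```

```text
at [ 0.6211 -0.0367  0.0755] 0.076 F [-1.1 -0.   6. ] open 0.0559 t 16.35
1 [(-0.0002, -0.0005, 0.0022, 0.001)]
```

Emit:
carry_out(moves=[{"jaw":0.066,"dx":0,"dy":0,"dz":0,"yaw":0},{"jaw":0.066,"dx":0,"dy":0,"dz":0,"yaw":0},{"jaw":0.066,"dx":0,"dy":0,"dz":0,"yaw":0},{"jaw":0.066,"dx":0,"dy":0,"dz":0,"yaw":0},{"jaw":0.066,"dx":0,"dy":0,"dz":-0.02,"yaw":0},{"jaw":0.066,"dx":0,"dy":0,"dz":-0.05,"yaw":0},{"jaw":0.066,"dx":-0.02,"dy":0,"dz":-0.04,"yaw":0},{"jaw":0.066,"dx":-0.04,"dy":0,"dz":0,"yaw":0}])

```text
t: 17.35
tool_pos: [0.6285, -0.0965, 0.1922]
orientation: [2.127, 2.3, 0.008]
force: [-0.6, -0.4, -0.7]
opening: 0.066
gripper_force: 0.0
```

Emit:
carry_out(moves=[{"jaw":0.05,"dx":-0.04,"dy":0,"dz":0,"yaw":0},{"jaw":0.05,"dx":0,"dy":0,"dz":0,"yaw":0},{"jaw":0.05,"dx":0,"dy":0,"dz":0,"yaw":0}])

```text
t: 17.73
tool_pos: [0.6284, -0.1361, 0.1856]
orientation: [2.136, 2.303, 0.001]
force: [0.1, -0.1, 0.2]
opening: 0.0499
gripper_force: 0.0
```

```bash
python3 - <<'E'
from h import *
from plant import read_camera
import cv2
m=camera_model("wrist");im=read_camera("wrist");cv2.imwrite("pics/w4.png",im[:,:,::-1])
c=proj("wrist",np.array([.6206,-.037,.0857]),m);x,y=[int(v) for v in c];th=np.linspace(0,6.283,25)
for r in(.028,.020):
  for t in th:
    q=proj("wrist",np.array([.6206+r*np.cos(t),-.037+r*np.sin(t),.0857]),m);im[int(round(q[1])),int(round(q[0]))]=[255,0,0]
y0=max(y-50,0);cv2.imwrite("pics/c4.png",cv2.resize(im[y0:y0+105,x-70:x+70,::-1],None,fx=5,fy=5,interpolation=cv2.INTER_NEAREST))
print(c,y0,x-70)
plan([.4222,-.2373,.12],.075)
E
```

```text
[274.5359358   91.45906382] 41 204
at [ 0.6283 -0.1356  0.1854] 0.0764 F [-0.  -0.5  0.4] open 0.0501 t 17.77
4 [(-0.0214, -0.0533, 0.0163, 0.0004), (-0.0214, -0.0533, 0.0163, 0.0004), (-0.0215, -0.0533, 0.0163, 0.0004), (-0.0215, -0.0533, 0.0163, 0.0004)]
```

View pics/c4.png

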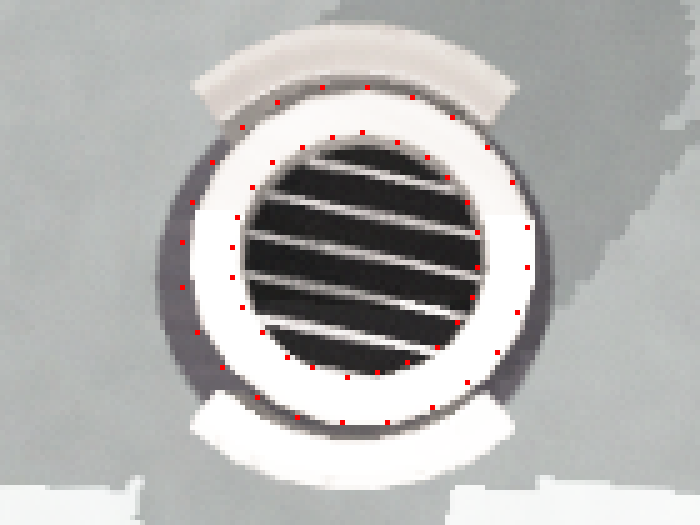

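The spacer lies flat and nested in the collar, with its ring centred at crop (364,258), about 1 mm from prediction. Now the cover.

Emit:
carry_out(moves=[{"jaw":0.045,"dx":-0.021,"dy":-0.053,"dz":0.01,"yaw":0},{"jaw":0.045,"dx":-0.021,"dy":-0.053,"dz":0.016,"yaw":0},{"jaw":0.045,"dx":-0.021,"dy":-0.053,"dz":0.016,"yaw":0},{"jaw":0.045,"dx":-0.022,"dy":-0.04,"dz":0.016,"yaw":0},{"jaw":0.045,"dx":0,"dy":-0.014,"dz":0.016,"yaw":0},{"jaw":0.045,"dx":0,"dy":0,"dz":0,"yaw":0},{"jaw":0.045,"dx":0,"dy":0,"dz":0,"yaw":0}])

```text
t: 18.65
tool_pos: [0.4235, -0.2369, 0.1117]
orientation: [2.133, 2.304, 0.001]
force: [-0.3, 0.3, -0.2]
opening: 0.0452
gripper_force: 0.0
```

```bash
python3 - <<'E'
from h import *
from plant import read_camera
import cv2
m=camera_model("wrist");im=read_camera("wrist");cv2.imwrite("pics/w5.png",im[:,:,::-1])
th=np.linspace(0,6.283,181)
for r,z in((.028,.006),(.0085,.03)):
    P=np.array([proj("wrist",np.array([.4222+r*np.cos(t),-.2373+r*np.sin(t),z]),m) for t in th]);lo,hi=P.min(0),P.max(0);print("pred",lo.round(1),hi.round(1))
    if r>.02:
        x0,y0,x1,y1=[int(v) for v in(lo[0]-14,lo[1]-14,hi[0]+14,hi[1]+14)]
        g=cv2.cvtColor(im,cv2.COLOR_RGB2GRAY)[y0:y1,x0:x1]
        for t in(150,180,200):
            b=cv2.morphologyEx((g>t).astype(np.uint8),cv2.MORPH_OPEN,np.ones((3,3)));n,l,st,c=cv2.connectedComponentsWithStats(b)
            i=1+st[1:,4].argmax();print(t,st[i,:2]+[x0,y0],st[i,:2]+st[i,2:4]+[x0-1,y0-1],st[i,4])
        b=(g<35).astype(np.uint8);n,l,st,c=cv2.connectedComponentsWithStats(b)
        for i in range(1,n):
            if st[i,4]>60:print("dark",st[i,:2]+[x0,y0],st[i,:2]+st[i,2:4]+[x0-1,y0-1],st[i,4])
plan([.4222,-.2373,.011],.075)
E
```

```text
pred [241.3 176.9] [305.4 238.5]
150 [242 177] [306 238] 2436
180 [242 177] [305 238] 2338
200 [243 177] [305 238] 2263
dark [265 201] [283 213] 103
pred [262.6 206.7] [283.8 226.9]
at [ 0.4237 -0.237   0.1118] 0.0774 F [0.3 0.1 1.1] open 0.0451 t 18.7
2 [(-0.0001, -0.0008, 0.0504, 0.0012), (-0.0001, -0.0008, 0.0504, 0.0012)]
```

Emit:
carry_out(moves=[{"jaw":0.045,"dx":0,"dy":-0.001,"dz":0.045,"yaw":0.001},{"jaw":0.045,"dx":0,"dy":0,"dz":0.04,"yaw":0},{"jaw":0.045,"dx":0,"dy":0,"dz":0.01,"yaw":0},{"jaw":0.045,"dx":0,"dy":0,"dz":0,"yaw":0},{"jaw":0.045,"dx":0,"dy":0,"dz":0,"yaw":0}])

```text
t: 19.32
tool_pos: [0.4229, -0.2382, 0.0177]
orientation: [2.134, 2.301, 0.001]
force: [0.3, -0.2, 0.0]
opening: 0.045
gripper_force: 0.0
```

```bash
python3 - <<'E'
from h import *
plan([.4224,-.2373,.0095],.075)
E
```

```text
at [ 0.4229 -0.2382  0.0177] 0.0754 F [ 0.3 -0.2  0. ] open 0.045 t 19.32
1 [(0.001, -0.0004, 0.0082, 0.0004)]
```

Emit:
carry_out(moves=[{"jaw":0.045,"dx":0.001,"dy":0,"dz":0.0075,"yaw":0},{"jaw":0.045,"dx":0,"dy":0,"dz":0,"yaw":0},{"jaw":0.045,"dx":0,"dy":0,"dz":0,"yaw":0},{"jaw":0.045,"dx":0,"dy":0,"dz":0,"yaw":0}])

```text
t: 19.82
tool_pos: [0.4212, -0.2365, 0.0083]
orientation: [2.137, 2.303, 0.0]
force: [0.5, 0.3, 0.5]
opening: 0.0453
gripper_force: 0.0
```

```bash
python3 - <<'E'
from h import *
plan([.4224,-.2373,.0095],.075)
E
```

```text
at [ 0.4212 -0.2365  0.0083] 0.0749 F [0.5 0.3 0.5] open 0.0453 t 19.82
1 [(-0.0009, 0.0011, -0.0012, -0.0001)]
```

Emit:
carry_out(moves=[{"jaw":0.045,"dx":-0.0008,"dy":0.001,"dz":-0.001,"yaw":0},{"jaw":0.045,"dx":0,"dy":0,"dz":0,"yaw":0},{"jaw":0.005,"dx":0,"dy":0,"dz":0,"yaw":0},{"jaw":0.005,"dx":0,"dy":0,"dz":0,"yaw":0},{"jaw":0.005,"dx":0,"dy":0,"dz":0,"yaw":0},{"jaw":0.005,"dx":0,"dy":0,"dz":0,"yaw":0},{"jaw":0.005,"dx":0,"dy":0,"dz":0,"yaw":0}], grip_force=35)

```text
t: 20.7
tool_pos: [0.4222, -0.2371, 0.0091]
orientation: [-2.137, -2.303, 0.0]
force: [0.6, -0.2, -0.5]
opening: 0.0161
gripper_force: 35.0
```

```bash
python3 - <<'E'
from h import *
plan([.4224,-.2373,.16],.075)
plan([.621,-.0368,.16],.075,start=[.4224,-.2373,.16,.075])
E
```

```text
at [ 0.4222 -0.2371  0.0091] 0.075 F [ 0.6 -0.2 -0.5] open 0.0161 t 20.7
3 [(-0.0001, 0.0001, -0.0503, 0.0), (-0.0001, 0.0001, -0.0503, 0.0), (-0.0001, 0.0001, -0.0503, 0.0)]
at [ 0.4224 -0.2373  0.16  ] 0.075 F [ 0.6 -0.2 -0.5] open 0.0161 t 20.7
5 [(0.037, 0.0426, -0.0, -0.0), (0.037, 0.0426, -0.0, -0.0), (0.037, 0.0426, -0.0, -0.0), (0.037, 0.0426, -0.0, -0.0), (0.037, 0.0426, -0.0, -0.0)]
```

Emit:
carry_out(moves=[{"jaw":0.005,"dx":0,"dy":0,"dz":-0.03,"yaw":0},{"jaw":0.005,"dx":0,"dy":0,"dz":-0.055,"yaw":0},{"jaw":0.005,"dx":0.01,"dy":0.012,"dz":-0.05,"yaw":0},{"jaw":0.005,"dx":0.035,"dy":0.04,"dz":-0.016,"yaw":0},{"jaw":0.005,"dx":0.037,"dy":0.043,"dz":0,"yaw":0},{"jaw":0.005,"dx":0.037,"dy":0.043,"dz":0,"yaw":0},{"jaw":0.005,"dx":0.037,"dy":0.043,"dz":0,"yaw":0},{"jaw":0.005,"dx":0.02,"dy":0.023,"dz":0,"yaw":0}])

```text
t: 21.7
tool_pos: [0.6138, -0.0439, 0.1597]
orientation: [-2.134, -2.305, -0.0]
force: [-0.2, -1.2, -1.5]
opening: 0.0163
gripper_force: 35.0
```

Emit:
carry_out(moves=[{"jaw":0.005,"dx":0.009,"dy":0.009,"dz":0.02,"yaw":0},{"jaw":0.005,"dx":0,"dy":0,"dz":0.01,"yaw":0},{"jaw":0.005,"dx":0,"dy":0,"dz":0,"yaw":0},{"jaw":0.005,"dx":0,"dy":0,"dz":0,"yaw":0}])

```text
t: 22.2
tool_pos: [0.6203, -0.0378, 0.1303]
orientation: [-2.138, -2.302, 0.0]
force: [-0.0, 0.2, -0.9]
opening: 0.0159
gripper_force: 35.0
```

```bash
python3 - <<'E'
from h import *
plan([.621,-.0368,.107],.075)
E
```

```text
at [ 0.6203 -0.0378  0.1303] 0.0736 F [-0.   0.2 -0.9] open 0.0159 t 22.2
1 [(0.0009, 0.0008, 0.0233, -0.0014)]
```

Emit:
carry_out(moves=[{"jaw":0.005,"dx":0.0008,"dy":0.0007,"dz":0.015,"yaw":-0.001},{"jaw":0.005,"dx":0,"dy":0,"dz":0.008,"yaw":0},{"jaw":0.005,"dx":0,"dy":0,"dz":0,"yaw":0},{"jaw":0.005,"dx":0,"dy":0,"dz":0,"yaw":0}])

```text
t: 22.7
tool_pos: [0.6215, -0.0358, 0.1072]
orientation: [2.135, 2.304, -0.0]
force: [0.3, 0.5, -0.4]
opening: 0.0165
gripper_force: 35.0
```

```bash
python3 - <<'E'
from h import *
plan([.621,-.0368,.098],.075)
E
```

```text
at [ 0.6215 -0.0358  0.1072] 0.0761 F [ 0.3  0.5 -0.4] open 0.0165 t 22.7
1 [(-0.0009, -0.0005, 0.0092, 0.0011)]
```

Emit:
carry_out(moves=[{"jaw":0.005,"dx":-0.0008,"dy":-0.0003,"dz":0.003,"yaw":0},{"jaw":0.005,"dx":0,"dy":0,"dz":0.003,"yaw":0},{"jaw":0.005,"dx":0,"dy":0,"dz":0.003,"yaw":0},{"jaw":0.005,"dx":0,"dy":0,"dz":0,"yaw":0},{"jaw":0.005,"dx":0,"dy":0,"dz":0,"yaw":0}])

```text
t: 23.32
tool_pos: [0.6212, -0.0366, 0.0982]
orientation: [-2.135, -2.304, 0.0]
force: [-0.4, 0.2, -1.6]
opening: 0.0159
gripper_force: 35.0
```

```bash
python3 - <<'E'
from h import *
plan([.621,-.0368,.0948],.075)
E
```

```text
at [ 0.6212 -0.0366  0.0982] 0.0761 F [-0.4  0.2 -1.6] open 0.0159 t 23.32
1 [(-0.0002, -0.0002, 0.0034, 0.0011)]
```

Emit:
carry_out(moves=[{"jaw":0.005,"dx":0,"dy":0,"dz":0.002,"yaw":0},{"jaw":0.005,"dx":0,"dy":0,"dz":0.001,"yaw":0},{"jaw":0.005,"dx":0,"dy":0,"dz":0.001,"yaw":0},{"jaw":0.005,"dx":0,"dy":0,"dz":0,"yaw":0},{"jaw":0.005,"dx":0,"dy":0,"dz":0,"yaw":0}])

```text
t: 23.95
tool_pos: [0.6218, -0.0367, 0.0971]
orientation: [2.134, 2.303, 0.001]
force: [-8.9, 0.5, 16.4]
opening: 0.0159
gripper_force: 35.0
```

Emit:
carry_out(moves=[{"jaw":0.005,"dx":0,"dy":0,"dz":-0.002,"yaw":0},{"jaw":0.005,"dx":0,"dy":0,"dz":0,"yaw":0},{"jaw":0.035,"dx":0,"dy":0,"dz":0,"yaw":0},{"jaw":0.035,"dx":0,"dy":0,"dz":0,"yaw":0},{"jaw":0.035,"dx":0,"dy":0,"dz":0,"yaw":0},{"jaw":0.035,"dx":0,"dy":0,"dz":0,"yaw":0},{"jaw":0.035,"dx":0,"dy":0,"dz":-0.02,"yaw":0},{"jaw":0.035,"dx":0,"dy":0,"dz":-0.04,"yaw":0}])

```text
t: 24.95
tool_pos: [0.6199, -0.0365, 0.1559]
orientation: [-2.133, -2.302, 0.003]
force: [0.9, 0.4, 0.4]
opening: 0.0355
gripper_force: 0.0
```

Emit:
carry_out(moves=[{"jaw":0.035,"dx":-0.03,"dy":0,"dz":-0.04,"yaw":0},{"jaw":0.035,"dx":-0.05,"dy":0,"dz":0,"yaw":0},{"jaw":0.035,"dx":-0.02,"dy":0,"dz":0,"yaw":0},{"jaw":0.035,"dx":0,"dy":0,"dz":0,"yaw":0},{"jaw":0.035,"dx":0,"dy":0,"dz":0,"yaw":0}])

```text
t: 25.58
tool_pos: [0.6286, -0.1351, 0.1958]
orientation: [-2.134, -2.304, -0.0]
force: [-0.2, -0.5, 0.1]
opening: 0.035
gripper_force: 0.0
```

```bash
python3 - <<'E'
from h import *
from plant import read_camera
import cv2
m=camera_model("wrist");im=read_camera("wrist");cv2.imwrite("pics/w6.png",im[:,:,::-1])
def draw(x,y,z,r,im):
  for t in np.linspace(0,6.283,25):
    q=proj("wrist",np.array([x+r*np.cos(t),y+r*np.sin(t),z]),m);im[int(round(q[1])),int(round(q[0]))]=[255,0,0]
draw(.621,-.0372,.093,.028,im);draw(.621,-.0372,.117,.0085,im)
x,y=[int(v) for v in proj("wrist",np.array([.621,-.037,.1]),m)];y0=max(y-50,0)
a=cv2.resize(im[y0:y0+100,x-60:x+60],None,fx=4,fy=4,interpolation=cv2.INTER_NEAREST)
s=read_camera("side")[165:245,265:345];s=cv2.resize(s,(400,400),interpolation=cv2.INTER_CUBIC)
o=np.zeros((400,880,3),np.uint8);o[:,:480]=a;o[:,480:]=s;cv2.imwrite("pics/c5.png",cv2.resize(o,(800,364),interpolation=cv2.INTER_AREA)[:,:,::-1])
plan([.540,.1783,.25],.078)
E
```

```text
at [ 0.6286 -0.1348  0.1958] 0.0774 F [-0.2 -0.3 -0.6] open 0.0351 t 25.68
6 [(0.0532, -0.0107, -0.009, -0.0001), (0.0532, -0.0107, -0.009, -0.0001), (0.0532, -0.0107, -0.009, -0.0001), (0.0532, -0.0107, -0.009, -0.0001), (0.0532, -0.0107, -0.009, -0.0001), (0.0532, -0.0107, -0.009, -0.0001)]
```

View pics/c5.png

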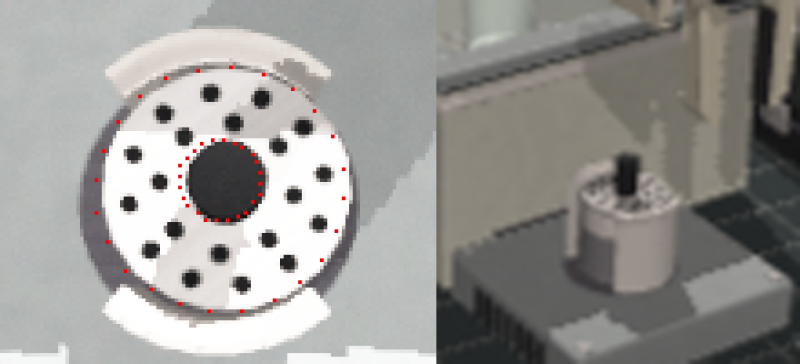

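The cover is flat and seated, knob up at (225,180) in the crop, and the side view confirms it. Now the handle, approaching from above.

Emit:
carry_out(moves=[{"jaw":0.05,"dx":0.01,"dy":-0.002,"dz":-0.055,"yaw":0},{"jaw":0.05,"dx":0.045,"dy":-0.01,"dz":-0.03,"yaw":0},{"jaw":0.05,"dx":0.055,"dy":-0.012,"dz":0,"yaw":0},{"jaw":0.05,"dx":0.055,"dy":-0.012,"dz":0,"yaw":0},{"jaw":0.05,"dx":0.055,"dy":-0.012,"dz":0,"yaw":0},{"jaw":0.05,"dx":0.055,"dy":-0.012,"dz":0,"yaw":0},{"jaw":0.05,"dx":0.03,"dy":-0.004,"dz":0,"yaw":0},{"jaw":0.05,"dx":0.007,"dy":0,"dz":0,"yaw":0}])

```text
t: 26.68
tool_pos: [0.5401, 0.1726, 0.2812]
orientation: [-2.13, -2.308, -0.0]
force: [0.2, -0.2, 0.1]
opening: 0.05
gripper_force: 0.0
```

Emit:
carry_out(moves=[{"jaw":0.05,"dx":0,"dy":0,"dz":0,"yaw":0},{"jaw":0.05,"dx":0,"dy":0,"dz":0,"yaw":0},{"jaw":0.05,"dx":0,"dy":0,"dz":0,"yaw":0}])

```text
t: 27.05
tool_pos: [0.5416, 0.1688, 0.281]
orientation: [2.137, 2.303, -0.0]
force: [0.0, -0.2, 0.5]
opening: 0.0499
gripper_force: 0.0
```

```bash
python3 - <<'E'
from h import *
from plant import read_camera
import cv2
m=camera_model("wrist");im=read_camera("wrist");cv2.imwrite("pics/w7.png",im[:,:,::-1])
g=cv2.cvtColor(im,cv2.COLOR_RGB2GRAY)
# dark bar: at several points along its +y half compare predicted edges and darkness profile
ux=np.array([.997,.078,0]);uy=np.array([-.078,.997,0]);c=np.array([.540,.1783,.205])
for s in(-.045,-.02,0,.02,.045):
    o=[]
    for k in np.arange(-.02,.0205,.002):
        q=proj("wrist",c+uy*s+ux*k,m);i,j=int(round(q[1])),int(round(q[0]));o.append(int(g[i,j]) if 0<=i<420 and 0<=j<560 else -1)
    print(s,proj("wrist",c+uy*s,m).round(),o)
plan([.540,.1783,.186],.078)
E
```

```text
-0.045 [274. 260.] [132, 208, 175, 134, 135, 135, 134, 67, 20, 38, 34, 36, 27, 64, 163, 165, 168, 165, 164, 165, 165]
-0.02 [274. 231.] [122, 210, 207, 131, 134, 134, 136, 118, 24, 31, 31, 38, 30, 172, 216, 128, 141, 141, 141, 142, 146]
0 [274. 207.] [75, 209, 171, 133, 133, 131, 128, 111, 22, 32, 34, 34, 29, 123, 217, 120, 139, 145, 142, 144, 177]
0.02 [274. 182.] [41, 201, 177, 132, 130, 131, 129, 99, 20, 27, 32, 33, 30, 88, 217, 127, 120, 121, 122, 123, 121]
0.045 [274. 149.] [65, 187, 207, 207, 208, 207, 130, 106, 20, 28, 32, 33, 30, 48, 202, 201, 204, 204, 205, 206, 208]
at [0.5416 0.1689 0.2811] 0.0744 F [0.4 0.4 0.5] open 0.05 t 27.1
2 [(0.0048, -0.0004, 0.0475, -0.0018), (0.0048, -0.0004, 0.0475, -0.0018)]
```

The bar is exactly where predicted, centred within 1 mm at all five stations and at the right yaw. Descending.

Emit:
carry_out(moves=[{"jaw":0.05,"dx":0.005,"dy":0,"dz":0.04,"yaw":-0.002},{"jaw":0.05,"dx":0.004,"dy":0,"dz":0.035,"yaw":-0.001},{"jaw":0.05,"dx":0,"dy":0,"dz":0.012,"yaw":0},{"jaw":0.05,"dx":0,"dy":0,"dz":0,"yaw":0},{"jaw":0.05,"dx":0,"dy":0,"dz":0,"yaw":0}])

```text
t: 27.72
tool_pos: [0.5417, 0.1788, 0.1961]
orientation: [2.131, 2.306, 0.004]
force: [0.2, 0.3, -0.3]
opening: 0.0496
gripper_force: 0.0
```

```bash
python3 - <<'E'
from h import *
plan([.540,.1783,.187],.078)
E
```

```text
at [0.5417 0.1788 0.1961] 0.0786 F [ 0.2  0.3 -0.3] open 0.0496 t 27.73
1 [(-0.0004, -0.0017, 0.0091, 0.0006)]
```

Emit:
carry_out(moves=[{"jaw":0.05,"dx":0,"dy":-0.0015,"dz":0.008,"yaw":0},{"jaw":0.05,"dx":0,"dy":0,"dz":0,"yaw":0},{"jaw":0.05,"dx":0,"dy":0,"dz":0,"yaw":0},{"jaw":0.0,"dx":0,"dy":0,"dz":0,"yaw":0},{"jaw":0.0,"dx":0,"dy":0,"dz":0,"yaw":0},{"jaw":0.0,"dx":0,"dy":0,"dz":0,"yaw":0},{"jaw":0.0,"dx":0,"dy":0,"dz":0,"yaw":0},{"jaw":0.0,"dx":0,"dy":0,"dz":0,"yaw":0}], grip_force=55)

```text
t: 28.72
tool_pos: [0.5396, 0.1788, 0.1862]
orientation: [2.132, 2.307, 0.001]
force: [3.7, 0.3, -1.6]
opening: 0.0107
gripper_force: 55.0
```

```bash
python3 - <<'E'
from h import *
p,a,s=pose();print(s["gripper_force"],s["wrist_torque"])
plan([.540,.1783,.187],.078)
E
```

```text
54.99591529369354 [ 0.04676937 -0.53582897 -0.02292832]
at [0.5396 0.1788 0.1862] 0.0789 F [ 3.7  0.3 -1.6] open 0.0107 t 28.73
1 [(-0.0005, 0.0003, -0.0008, 0.0009)]
```

Emit:
carry_out(moves=[{"jaw":0.0,"dx":0,"dy":0.0004,"dz":-0.002,"yaw":0},{"jaw":0.0,"dx":0,"dy":0.0004,"dz":-0.002,"yaw":0},{"jaw":0.0,"dx":0,"dy":0.0004,"dz":-0.002,"yaw":0},{"jaw":0.0,"dx":0,"dy":0.0004,"dz":-0.002,"yaw":0},{"jaw":0.0,"dx":0,"dy":0.0005,"dz":-0.002,"yaw":0},{"jaw":0.0,"dx":0,"dy":0.0005,"dz":-0.002,"yaw":0},{"jaw":0.0,"dx":0,"dy":0,"dz":0,"yaw":0},{"jaw":0.0,"dx":0,"dy":0,"dz":0,"yaw":0}])

```text
t: 29.72
tool_pos: [0.5423, 0.179, 0.1975]
orientation: [2.132, 2.307, 0.001]
force: [7.9, 1.4, -6.1]
opening: 0.0107
gripper_force: 55.0
```

Emit:
carry_out(moves=[{"jaw":0.0,"dx":0,"dy":0.0009,"dz":-0.003,"yaw":0},{"jaw":0.0,"dx":0,"dy":0.0009,"dz":-0.003,"yaw":0},{"jaw":0.0,"dx":0,"dy":0.001,"dz":-0.003,"yaw":0},{"jaw":0.0,"dx":0,"dy":0.001,"dz":-0.003,"yaw":0},{"jaw":0.0,"dx":0,"dy":0.001,"dz":-0.003,"yaw":0},{"jaw":0.0,"dx":0,"dy":0.0011,"dz":-0.003,"yaw":0},{"jaw":0.0,"dx":0,"dy":0.0011,"dz":-0.003,"yaw":0},{"jaw":0.0,"dx":0,"dy":0.0012,"dz":-0.003,"yaw":0}])

```text
t: 30.72
tool_pos: [0.5493, 0.1794, 0.2202]
orientation: [-2.131, -2.306, 0.003]
force: [4.4, 1.3, -8.8]
opening: 0.0104
gripper_force: 55.0
```

Emit:
carry_out(moves=[{"jaw":0.0,"dx":0,"dy":0,"dz":0,"yaw":0},{"jaw":0.0,"dx":0,"dy":0,"dz":0,"yaw":0},{"jaw":0.0,"dx":0,"dy":0,"dz":0,"yaw":0},{"jaw":0.0,"dx":0,"dy":0,"dz":0,"yaw":0},{"jaw":0.0,"dx":0,"dy":0,"dz":0,"yaw":0},{"jaw":0.0,"dx":0,"dy":0,"dz":0,"yaw":0},{"jaw":0.0,"dx":0,"dy":0,"dz":0,"yaw":0},{"jaw":0.0,"dx":0,"dy":0,"dz":0,"yaw":0}])

```text
t: 31.72
tool_pos: [0.5501, 0.1795, 0.2222]
orientation: [2.132, 2.307, 0.0]
force: [5.8, -0.3, -4.8]
opening: 0.0108
gripper_force: 55.0
```

```bash
python3 - <<'E'
from h import *
from plant import read_camera
import cv2
p,a,s=pose();print(p,s["force"],s["dq"].round(4),s["opening"],s["gripper_force"],s["t"])
m=M["side"]; c=np.array([.540,.1783]);ux=np.array([.997,.078]);uy=np.array([-.078,.997])
g=cv2.cvtColor(read_camera("side"),cv2.COLOR_RGB2GRAY).astype(int)
# front-right lid corner and bar end: predicted at theta
for th in(0,.12,.15,.18):
    r=np.array([-.24,.052]);q=[r[0]*np.cos(th)+r[1]*np.sin(th),r[1]*np.cos(th)-r[0]*np.sin(th)]
    P=lambda s:proj("side",np.array([*(c+ux*(q[0]+.24)+uy*s),.153+q[1]]))
    print(th,[ (P(s).round(0).tolist(),int(g[int(round(P(s)[1])),int(round(P(s)[0]))])) for s in(-.05,-.035,.035,.05)])
E
```

```text
[0.55006366 0.17945648 0.22221275] [ 5.80520693 -0.28214538 -4.79090192] [-0.0001  0.0001  0.0007  0.0007  0.0019 -0.0009] 0.01081645846589684 55.02857208251953 31.725
0 [([256.0, 156.0], 77), ([253.0, 155.0], 89), ([242.0, 147.0], 98), ([240.0, 146.0], 112)]
0.12 [([258.0, 147.0], 28), ([255.0, 145.0], 156), ([244.0, 138.0], 120), ([241.0, 137.0], 26)]
0.15 [([259.0, 145.0], 28), ([256.0, 143.0], 24), ([244.0, 136.0], 110), ([242.0, 135.0], 28)]
0.18 [([259.0, 142.0], 106), ([257.0, 141.0], 78), ([245.0, 134.0], 127), ([243.0, 132.0], 98)]
```

The TCP rose 36 mm and moved 10.5 mm toward the hinge, and the bar is seen at the 0.15 rad position. The grip is 55 N and everything is still, so I'm handing in.

```bash
python3 -c "
from plant import close_job
print(close_job())"
```

```text
the job is handed in; nothing more can be done
None
```

I loaded the cartridge, spacer and cover in order and broke the lid free; I handed in with the gripper holding the handle still at about 0.15 rad (front edge roughly 40 mm up), 31.7 s in; no verdict came back.

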